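# Empty the cork scoop into the tilt-out cork bin

### The arm

A 6-joint arm with a two-finger parallel gripper is mounted at the origin on a cart in front of the work surface, level with it; the furniture and walls round the work are solid. World frame = base frame: x ahead of the robot, y to its left, z up, the work surface at z = 0. Lengths are in mm, angles in rad, forces in N, time in s.
With the tool pointing down it reaches from about 350 to 875 mm from the base axis. Payload 4.2 kg.
Tool frame: the origin (TCP) lies midway between the tips of the shut fingers; the grasp point (between the pads) lies 19 mm behind it; z points along the fingers, y is the line along which they close (so a half turn about z gives the same grasp; the last joint's range is limited). The gripper opens to 85 mm and grips with 20 to 120 N. Pads are 22 mm wide; open, the fingers measure 114 mm over their backs; the gripper's body (76 mm by 85 mm) begins 54 mm behind the grasp point. The pads swing forward as they close: fully open they stand 13 mm farther back than shut.
Start: joints at [-1, 0.385, 0.008, 0, -1.194, -0.259], TCP at [191.748, -594.838, 194.512] pointing down, gripper open.
Joint ranges: [-3.14, 3.14], [-1.21, 2.06], [-1.07, 1.41], [-3.16, 2.05], [-2.99, -0.16], [-3.1, 3.1]. Speed limits (rad/s): [2.79, 2.79, 3.14, 3.14, 3.14, 3.14].

### API

Orientations are given as a unit quaternion [x, y, z, w].
In Python, from bench import sensors, get_image, camera_params, job_done gives the robot as it stands.
- The arm moves only by the tool servo_tool, never from a script. Its argument "motion" is a list of rows, each an object with "travel": the shift along the tool's x, y, z as a fraction of full scale, a list of three; "rot": the turn, a rotation vector about the tool's x, y, z as a fraction of full scale, a list of three; "hand": the opening, from 0 (shut) to 1 (fully open). In form: [{"travel": [x, y, z], "rot": [wx, wy, wz], "hand": hand}, ...]. A call has 1 to 10 rows; each row shifts and turns the commanded pose from where the row before left it, along the tool's axes as they then stand; what a row does not reach is not made up. Full scale, the value 1, is 25 cm for a shift and 360 degrees for a turn. A row lasts 1/12 s, in which the tool goes at most 41.7 mm and 7.16 degrees, less where a joint would pass 70% of its speed; a pose out of reach is approached as far as the arm can. A call with a number of a shift or a turn outside -1 to 1 is refused whole. A call with a gripper value outside its range is refused whole. The fingers move at their own pace and stop on an object; the grip force is fixed at half the most. Time passes only in rows, so rows that do not move let the fingers close. It gives the time, the measured TCP pose, the force, the opening and the grip force at its end, in the units of the state.
- sensors.read_state(): the state, without advancing time (a new reading comes with each control period).
- get_image(name): name is "scene" or "side" or "wrist"; returns (picture, depth): 420x560x3 uint8, red, green, blue; 420x560 float32, mm along the optical axis (not along the pixel's ray), 0 where there is no reading.
- camera_params(name): a dict with "camera_matrix" (3x3 intrinsics, pixels), "R" (3x3) and "t" (3): a world point X has camera coordinates R X + t; the wrist camera has in their place "mount" (4x4, takes a point from camera to tool coordinates, whose origin is the TCP and whose axes are the flange's). Camera axes: x right, y down, z forward; pixel columns grow to the right and rows downward; lengths in mm; the calibration is good to about 2 mm. A picture is of the moment at which its call begins: read the wrist's pose just before it. camera_params takes no time and is no camera call.
- job_done(): hands the job in; it is judged then, once.
The state is a dict: "clock": time; "joints": joint angles; "joint_vel": joint speeds; "joint_efforts": joint torques, N m; "position": TCP position; "ee_rot": TCP orientation; "contact_force": force on the tool from outside, world axes, zero at the start; "wrist_torque": the same for the moment, N m; "gripper_width": finger opening in mm; "grasp_force": force on a finger pad.
Only numpy, scipy, OpenCV 4.12 (cv2) and the standard library are available. Lean on these libraries where they do the work, as an engineer would, in place of code of your own. Each camera call takes 0.05 s, during which the arm holds its last target. There are 200 camera calls.

### The job

Pull the tilt-out front of the wooden cork bin open until it is hard against its stop, then pick up the scoop of corks and tip all four corks into the tilted opening. Leave the bin open at its stop and set the empty scoop back down on the worktop the right way up, without disturbing the cup, bottle and tealight standing around.

Things in the scene. Friction and masses are not known exactly. Their poses are not given: they have to be found in the camera images.
- bin: Fixed dark wooden housing of a countertop cork bin with a tilt-out front; 200 wide (y), from x = 8 to x = 160 in its frame, flat top 185 above the worktop. Origin on the worktop under the middle of the front's hinge line; -x looks out of the front (towards the robot), z up. The hinge line is parallel to its y, at x = 0, z = 20.
- bin_front (a joint): Tilt angle (rad) of the front about the bottom hinge: 0 closed, grows as its top tilts out towards the robot; starts nearly closed. Stiff with friction (up to 6 N at the pull bar), stays where it is left. The adjustable stop pin ends the travel between 0.60 and 0.80, set differently each time; there the resistance rises sharply.
- pull_bar (a point): Centre of the front's steel pull bar: round, 10 thick, 100 long, parallel to the hinge, on two posts, 35 above the top edge of the front board (board 12 thick, 224 wide, 170 tall) and 205 from the hinge line: 225 above the worktop when closed, 40 above the housing's top behind it. Site z: from hinge to bar along the board; y along the bar.
- bucket (a point): Middle of the aluminium bucket fixed behind the front and tilting with it. Site axes: z up along the board, +x from the board into the bin. Board's inner face x = -54, its top edge z = +100; bucket back wall x = +56, floor z = -62, sides y = -74, +74; hinge line x = -60, z = -70. At the stop the mouth between board top and housing top is 90 to 120 wide.
- stay_tab (a point): Centre of a dark steel peg, 12 in diameter, at the end of the front's stay arm beside the bin's right cheek; it swings with the front, 110 from the hinge line.
- stop_pin (a point): Centre of the brass stop pin, 14 in diameter, clamped in a slot of the right cheek. At the stop the stay peg touches this pin, their centres 13 mm apart.
- scoop_handle (a point): Middle of the scoop's black bar handle, over its balance point, 78 above the flat underside. Bar 16 wide (y), 12 high, from x = -31 to +69 of here. Site axes: -x towards the open nose, z up. Steel tray 70 wide, sides 36 high (28 at the nose), back wall at x = +66; flat floor from there to x = -45, then rising to the nose lip. Loaded about 0.25 kg.
- scoop_nose (a point): Middle of the lip of the scoop's open nose: 85 ahead of the handle's middle (its -x) and 68 below it, 10 above the worktop when the scoop stands. Same axes as the handle's. Corks start to roll out over it once the nose is tipped down some 15 degrees; a stuck one may need 50 and a shake.
- cork_0_center (a point): Centre of a wine cork, 24 in diameter, 46 long (long axis = its y), lying loose across the scoop's floor at the start. It rolls easily.
- cork_1_center (a point): Centre of a wine cork, 24 in diameter, 46 long (long axis = its y), lying loose across the scoop's floor at the start. It rolls easily.
- cork_2_center (a point): Centre of a wine cork, 24 in diameter, 46 long (long axis = its y), lying loose across the scoop's floor at the start. It rolls easily.
- cork_3_center (a point): Centre of a wine cork, 24 in diameter, 46 long (long axis = its y), lying loose across the scoop's floor at the start. It rolls easily.
- steel_cup: Bystander: empty grey steel cup with strap handle, 58x79x92; origin at its underside, z up.
- wine_bottle: Bystander: dark half bottle of red wine, 58 diameter, 235 tall; origin at its underside, z up.
- candle: Bystander: tealight in its aluminium cup, 40 diameter, cup 16 high (44 with the flame); origin at its underside, z up.

How it is judged:
By the outcome, as a careful person would: the job done as asked, in the order asked, and still so for the second after the job is handed in, with the robot touching nothing.
It also fails if it takes over 69 s, if anything falls off the work surface, if the arm or the gripper's body presses on something with over 40 N, if the wrist force passes 120 N, or if a joint passes its speed limit or range.

## Working session

There is one attempt and no reset: what is moved stays moved. The work goes in short steps, Python scripts to look and compute and a tool call to move; the robot and the scene stay as the last step left them, time stands still between calls to the robot, and variables do not carry over. Pictures are saved under pics/ and viewed, at most 10 in all, crops included, and the job is handed in when it is done.

Besides the shell and the picture viewer there is one more tool, called after ">>>" by a JSON object that holds its "op" and its "data". servo_tool: Moves the arm, as the interface text tells. Its arguments: {"type":"object","properties":{"motion":{"type":"array"}},"required":["motion"]}

```bash
mkdir -p pics; ls; python3 - <<'E'
from bench import sensors,get_image,camera_params
import cv2,numpy as np
s=sensors.read_state();print(s)
for n in ["scene","side"]:
    im,d=get_image(n);cv2.imwrite(f"pics/{n}0.png",im[:,:,::-1]);np.savez(f"{n}0.npz",im=im,d=d)
    c=camera_params(n);print(n,c)
print(camera_params("wrist"))
E
```

```text
pics
{'clock': 0.0, 'joints': array([-1.00042520e+00,  3.85550752e-01,  6.61553265e-03, -5.18122020e-04,
       -1.19401684e+00, -2.58608049e-01]), 'joint_vel': array([-9.36189592e-05,  1.42392694e-04, -1.56636725e-03,  4.70847953e-04,
        4.69195420e-04, -9.81172281e-04]), 'joint_efforts': array([-5.17508142e-04, -3.92292631e+01,  1.88399756e+01,  4.18610528e+00,
       -4.60855590e-03, -3.45145693e-06]), 'position': array([ 191.52460203, -594.21889423,  193.41832576]), 'ee_rot': array([-1.55156500e-01,  9.87889286e-01,  1.08356503e-03, -2.13684587e-04]), 'contact_force': array([-0.02668285,  0.18117098,  0.23587149]), 'wrist_torque': array([-0.00577535,  0.03141371, -0.01691149]), 'grasp_force': 0.0, 'gripper_width': 85.01510907775531}
scene {'camera_matrix': array([[451.96435267,   0.        , 276.93321294],
       [  0.        , 451.96435267, 210.77362813],
       [  0.        ,   0.        ,   1.        ]]), 'R': array([[-0.86190234, -0.50685857,  0.01479047],
       [-0.34225221,  0.55997548, -0.75451367],
       [ 0.37414942, -0.65537917, -0.65611764]]), 't': array([ 523.6
[... 252 characters left out ...]
6551,  0.01981484],
       [-0.55461009, -0.35602479, -0.75209973],
       [ 0.64887054,  0.38080657, -0.65875137]]), 't': array([-320.06362749,  421.51841716,  858.7307374 ])}
{'camera_matrix': array([[372.32557483,   0.        , 279.98891446],
       [  0.        , 372.32557483, 204.81765811],
       [  0.        ,   0.        ,   1.        ]]), 'mount': array([[ 8.26591338e-04, -9.56950187e-01, -2.90251023e-01,
         7.29429616e+01],
       [ 9.99999580e-01,  6.75728324e-04,  6.19989699e-04,
         4.59473038e-01],
       [-3.97168421e-04, -2.90251413e-01,  9.56950343e-01,
        -1.79260059e+02],
       [ 0.00000000e+00,  0.00000000e+00,  0.00000000e+00,
         1.00000000e+00]])}
```

View pics/scene0.png

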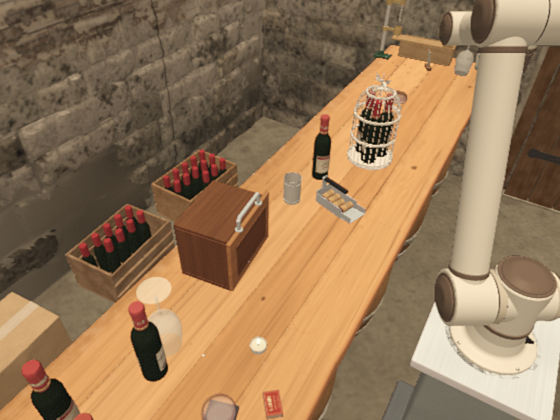

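View pics/side0.png

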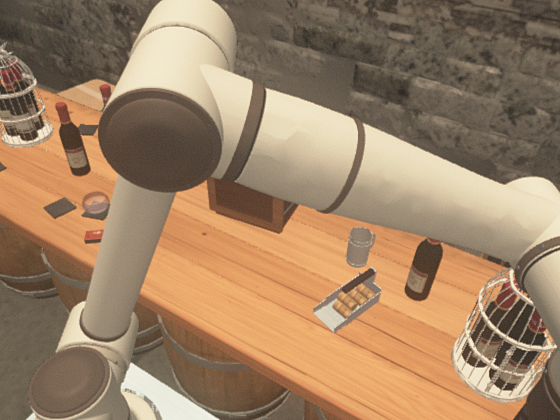

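The scene view shows the bin at about (225,235), its pull bar at (248,210), the scoop at (340,203), cup (292,188), bottle (321,150) and candle (258,345). In the side view the arm hides most of the bin, and the scoop is at (348,300) with its handle at (360,280).

```bash
cat > h.py <<'E'
import numpy as np,cv2
from scipy.spatial.transform import Rotation as Ro
from bench import camera_params
def cam(n,st=None):
    c=camera_params(n);K=c["camera_matrix"]
    if "mount" in c:
        m=c["mount"];Rt=Ro.from_quat(st["ee_rot"]).as_matrix()
        Rcw=Rt@m[:3,:3];p=Rt@m[:3,3]+st["position"]
        return K,Rcw,p
    return K,c["R"].T,-c["R"].T@c["t"]
def cloud(C,d):
    K,R,p=C;v,u=np.mgrid[:d.shape[0],:d.shape[1]]
    q=np.stack([(u-K[0,2])/K[0,0]*d,(v-K[1,2])/K[1,1]*d,d],-1)
    P=q@R.T+p;P[d<=0]=np.nan;return P
def plane(C,u,v,z):
    K,R,p=C;r=R@np.array([(u-K[0,2])/K[0,0],(v-K[1,2])/K[1,1],1]);return p+r*(z-p[2])/r[2]
def proj(C,X):
    K,R,p=C;q=K@(R.T@(np.array(X)-p));return q[:2]/q[2]
E
python3 - <<'E'
from h import *
a=np.load("scene0.npz");im,d=a["im"],a["d"];P=cloud(cam("scene"),d)
c1=cv2.resize(im[170:290,165:375],None,fx=3.8,fy=3.8,interpolation=cv2.INTER_CUBIC)
cv2.imwrite("pics/crop1.png",c1[:,:,::-1])
for u,v in [(260,195),(239,229),(258,345),(292,175),(320,125),(258,235),(240,262),(215,205),(300,260)]:
    print(u,v,np.round(P[v,u]))
b=np.load("side0.npz");
c2=cv2.resize(b["im"][220:340,300:450],None,fx=5,fy=5,interpolation=cv2.INTER_CUBIC);cv2.imwrite("pics/crop2.png",c2[:,:,::-1])
Q=cloud(cam("side"),b["d"])
for n,X,I,bx in [("scene",P,im,(310,175,370,225)),("side",Q,b["im"],(310,265,385,330))]:
    x0,y0,x1,y1=bx;S=X[y0:y1,x0:x1].reshape(-1,3);C=I[y0:y1,x0:x1].reshape(-1,3).astype(int)
    m=(C.max(1)<70)&(S[:,2]>50)&(S[:,2]<110);h=S[m];print(n,m.sum(),np.nanmedian(h,0),np.nanmin(h,0),np.nanmax(h,0))
    rc=cv2.minAreaRect(h[:,:2].astype(np.float32));print(rc)
E
```

```text
260 195 [651.  21. 185.]
239 229 [618. 169. 196.]
258 345 [474. 315.   8.]
292 175 [ 687. -227.   81.]
320 125 [ 661. -356.  207.]
258 235 [626.  73.  92.]
240 262 [614. 178.  89.]
215 205 [727. 119. 187.]
300 260 [520.  20.   2.]
scene 89 [ 542.08536973 -248.22385638   83.70723203] [ 500.30980499 -267.10904706   76.15913656] [ 587.36377882 -231.06980218   89.36538702]
((544.8646240234375, -249.56495666503906), (12.811793327331543, 90.32261657714844), 69.55841064453125)
  return np.nanmean(a, axis, out=out, keepdims=keepdims)
Traceback (most recent call last):
ValueError: zero-size array to reduction operation fmin which has no identity
```

View pics/crop1.png

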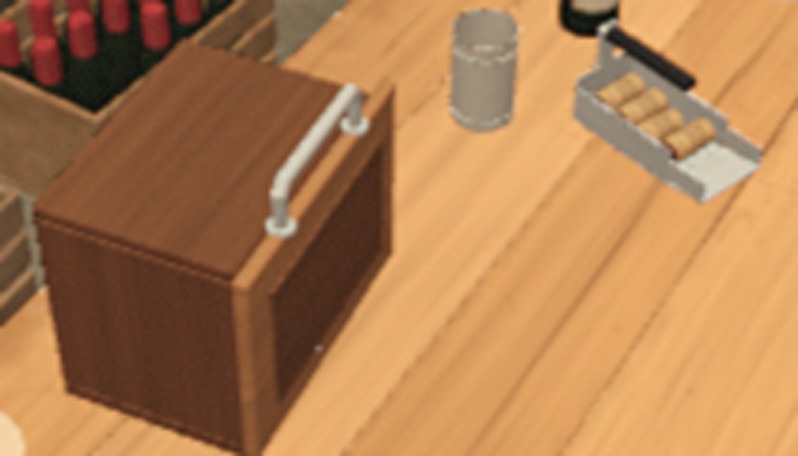

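The crop shows the bar running from crop (278,190) to (352,92), full image (238,220) to (258,194). The scoop's nose faces the robot, at crop (735,180), and its handle runs from crop (612,35) to (690,82).

```bash
python3 - <<'E'
from h import *
a=np.load("scene0.npz");im,d=a["im"],a["d"];C=cam("scene");P=cloud(C,d);I=im.astype(int)
def box(x0,y0,x1,y1): 
    m=np.zeros(d.shape,bool);m[y0:y1,x0:x1]=1;return m
# front board face: fit
m=box(225,200,270,285)&(P[...,2]>15)&(P[...,2]<180)&(P[...,0]<660)
S=P[m]
# vertical front: board's dark inset/frame
from numpy.linalg import lstsq
for _ in range(5):
    A=np.c_[S[:,1],S[:,2],np.ones(len(S))];k=lstsq(A,S[:,0],rcond=None)[0];r=S[:,0]-A@k;S=S[abs(r)<max(4,2*r.std())]
print("face x=%.3f y+%.3f z+%.1f"%tuple(k),len(S),r.std(),S.min(0),S.max(0))
# top of housing
T=P[box(170,180,275,250)];T=T[(T[:,2]>180)&(T[:,2]<190)];r=cv2.minAreaRect(T[:,:2].astype(np.float32));print("top",r,cv2.boxPoints(r).round())
# bar
m=box(228,185,268,232)&(P[...,2]>212)&(P[...,2]<240);B=P[m];print("bar",m.sum(),B.mean(0),B.min(0),B.max(0),cv2.minAreaRect(B[:,:2].astype(np.float32)))
g=box(228,185,268,232)&(I.min(2)>110)&(I.max(2)-I.min(2)<40);v,u=np.nonzero(g);W=np.array([plane(C,x,y,225) for x,y in zip(u,v)])
print("bar rays",len(W),cv2.minAreaRect(W[:,:2].astype(np.float32)),cv2.boxPoints(cv2.minAreaRect(W[:,:2].astype(np.float32))).round())
for uv in [(238,220),(258,194)]: print(plane(C,*uv,225).round())
# scoop handle by rays z=84 top & tray
m=box(310,175,370,225)&(I.max(2)<70);v,u=np.nonzero(m)
W=np.array([plane(C,x,y,81) for x,y in zip(u,v)]);rc=cv2.minAreaRect(W[:,:2].astype(np.float32));print("handle",len(W),rc,cv2.boxPoints(rc).round())
b=np.load("side0.npz");D=cam("side");J=b["im"].astype(int)
m=np.zeros(d.shape,bool);m[265:330,310:385]=1;m&=J.max(2)<75
n,l,st,ce=cv2.connectedComponentsWithStats(m.astype(np.uint8));i=1+st[1:,4].argmax();v,u=np.nonzero(l==i)
W=np.array([plane(D,x,y,81) for x,y in zip(u,v)]);rc=cv2.minAreaRect(W[:,:2].astype(np.float32));print("handle side",len(W),rc,cv2.boxPoints(rc).round(),np.nanmedian(cloud(D,b["d"])[l==i],0))
m=box(310,180,372,228)&(P[...,2]>6)&(P[...,2]<60);S=P[m];rc=cv2.minAreaRect(S[:,:2].astype(np.float32));print("tray",rc,cv2.boxPoints(rc).round())
for nm,bx,z in [("cup",(280,170,305,210),(60,100)),("bottle",(308,112,335,185),(30,250)),("candle",(245,335,272,356),(8,60))]:
    S=P[box(*bx)];S=S[(S[:,2]>z[0])&(S[:,2]<z[1])];print(nm,S.min(0).round(),S.max(0).round())
E
```

```text
face x=-0.119 y+-0.008 z+636.6 1617 1.4370742780386792 [6.09064070e+02 1.11162334e-01 2.12871390e+01] [638.69504021 224.98614962 179.96210431]
top ((704.53076171875, 123.27189636230469), (169.927978515625, 224.86376953125), 7.331274509429932) [[606. 224.]
 [635.   1.]
 [803.  23.]
 [774. 246.]]
bar 165 [625.8068565  121.17537022 227.68572362] [614.45515338  51.04100155 212.61910888] [638.58823741 173.40947998 235.0849654 ] ((628.1015014648438, 112.37017059326172), (11.645378112792969, 123.33138275146484), 7.424603462219238)
bar rays 227 ((615.8211059570312, 130.95065307617188), (31.932703018188477, 145.80908203125), 7.551458835601807) [[590. 201.]
 [610.  57.]
 [641.  61.]
 [622. 205.]]
[619. 170. 225.]
[631.  62. 225.]
handle 125 ((563.4785766601562, -257.9329528808594), (30.651214599609375, 129.64913940429688), 77.8711166381836) [[ 497. -259.]
 [ 624. -287.]
 [ 630. -257.]
 [ 503. -229.]]Traceback (most recent call last):
  File "<stdin>", line 25, in <module>
ValueError: attempt to get argmax of an empty sequence
```

View pics/crop2.png

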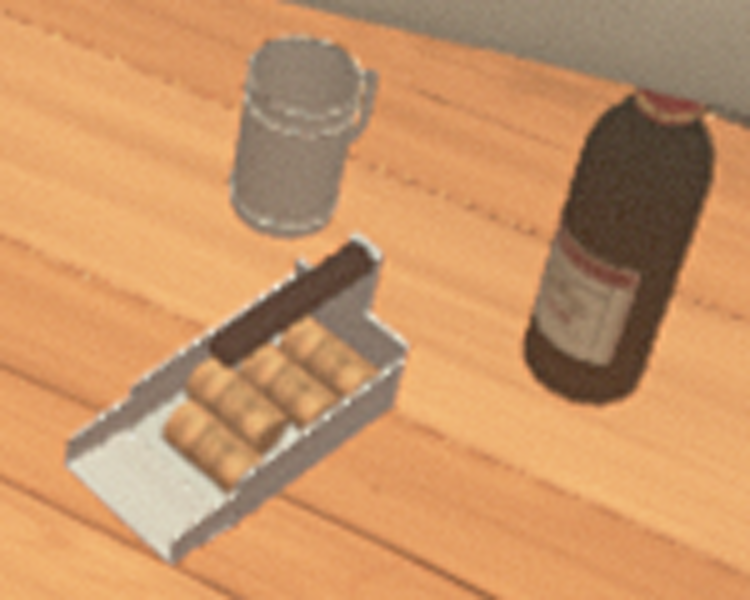

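Crop 2 shows the scoop with its handle from crop (225,350) to (365,250), the nose to the lower left and four corks in the tray. The cup and bottle stand behind it.

```bash
cat >> h.py <<'E'
def toolframe(yaw_y,tilt=0):
    "tool down, tool y at yaw (deg)"
    a=np.radians(yaw_y);y=np.array([np.cos(a),np.sin(a),0]);z=np.array([0,0,-1.]);return np.c_[np.cross(y,z),y,z]
def delta(st,p,R):
    Rt=Ro.from_quat(st["ee_rot"]).as_matrix()
    print("travel frac (current axes)",(Rt.T@(np.array(p)-st["position"])/250).round(4)," rot frac",(Ro.from_matrix(Rt.T@R).as_rotvec()/2/np.pi).round(4),"travel in target axes",(R.T@(np.array(p)-st["position"])/250).round(4))
E
python3 - <<'E'
from h import *
from bench import sensors
a=np.load("scene0.npz");im,d=a["im"],a["d"];C=cam("scene");P=cloud(C,d);I=im.astype(int)
b=np.load("side0.npz");D=cam("side");J=b["im"].astype(int);Q=cloud(D,b["d"])
def box(x0,y0,x1,y1): 
    m=np.zeros(d.shape,bool);m[y0:y1,x0:x1]=1;return m
m=box(340,266,376,294)&(J.max(2)<110)&(Q[...,2]>50)
S=Q[m];print(m.sum(),np.median(S,0))
for rc in [cv2.minAreaRect(S[:,:2].astype(np.float32)),cv2.minAreaRect(np.array([plane(D,x,y,82)[:2] for y,x in np.argwhere(m)],np.float32))]:print("hs",rc,cv2.boxPoints(rc).round().tolist())
m=box(310,175,370,225)&(I.max(2)<80)&(P[...,2]>70)&(P[...,2]<95)
rc=cv2.minAreaRect(np.array([plane(C,x,y,82)[:2] for y,x in np.argwhere(m)],np.float32));print("hc",m.sum(),rc,cv2.boxPoints(rc).round().tolist())
for n,X,bx in [("scene",P,(310,180,372,228)),("side",Q,(308,260,386,335))]:
    S=X[box(*bx)];S=S[(S[:,2]>8)&(S[:,2]<60)&(S[:,0]<640)&(S[:,1]<-170)];rc=cv2.minAreaRect(S[:,:2].astype(np.float32));print("tray",n,rc,cv2.boxPoints(rc).round().tolist())
for nm,bx,z in [("cup",(280,170,305,210),(60,100)),("bottle",(308,112,335,185),(30,250)),("candle",(245,335,272,356),(8,60))]:
    S=P[box(*bx)];S=S[(S[:,2]>z[0])&(S[:,2]<z[1])];print(nm,S.min(0).round(),S.max(0).round())
st=sensors.read_state()
delta(st,[628,112.5,330],toolframe(187.3))
E
```

```text
238 [ 539.53963503 -257.31694653   82.44276865]
hs ((540.86328125, -256.9187927246094), (18.59347915649414, 95.63990783691406), 70.22689819335938) [[493.0, -249.0], [583.0, -282.0], [589.0, -264.0], [499.0, -232.0]]
hs ((539.0357055664062, -257.92413330078125), (16.698165893554688, 98.60375213623047), 70.05781555175781) [[490.0, -249.0], [583.0, -283.0], [588.0, -267.0], [496.0, -233.0]]
hc 97 ((544.77978515625, -250.28208923339844), (17.19456672668457, 93.23129272460938), 70.24507904052734) [[498.0, -243.0], [586.0, -274.0], [592.0, -258.0], [504.0, -226.0]]
tray scene ((522.2024536132812, -246.13729858398438), (79.19182586669922, 154.474853515625), 70.99193572998047) [[436.0, -258.0], [582.0, -309.0], [608.0, -234.0], [462.0, -184.0]]
tray side ((536.1215209960938, -232.18634033203125), (117.19708251953125, 182.3073272705078), 71.55118560791016) [[431.0, -259.0], [604.0, -317.0], [641.0, -205.0], [468.0, -148.0]]
cup [ 645. -235.   60.] [ 715. -171.   98.]
bottle [ 548. -382.   30.] [ 682. -248.  241.]
candle [455. 297.   8.] [494. 337.  41.]
travel frac (current axes) [-2.5285  2.1567 -0.5419]  rot frac [ 3.000e-04  2.000e-04 -2.207e-01] travel in target axes [-2.5824 -2.0909 -0.5459]
```

>>> {"op": "servo_tool", "data": {"motion": [{"travel": [0, 0, -0.055], "rot": [0, 0, -0.0184], "hand": 1}, {"travel": [0, 0, -0.055], "rot": [0, 0, -0.0184], "hand": 1}, {"travel": [0, 0, -0.055], "rot": [0, 0, -0.0184], "hand": 1}, {"travel": [0, 0, -0.055], "rot": [0, 0, -0.0184], "hand": 1}, {"travel": [0, 0, -0.055], "rot": [0, 0, -0.0184], "hand": 1}, {"travel": [0, 0, -0.055], "rot": [0, 0, -0.0184], "hand": 1}, {"travel": [0, 0, -0.055], "rot": [0, 0, -0.0184], "hand": 1}, {"travel": [0, 0, -0.055], "rot": [0, 0, -0.0184], "hand": 1}, {"travel": [0, 0, -0.055], "rot": [0, 0, -0.0184], "hand": 1}, {"travel": [0, 0, -0.055], "rot": [0, 0, -0.0184], "hand": 1}]}}

```text
clock: 0.93
position: [191.7, -594.5, 332.0]
ee_rot: [-0.672, 0.741, 0.001, 0.0]
contact_force: [0.9, -0.1, -0.1]
gripper_width: 85.4
grasp_force: 0.0
```

>>> {"op": "servo_tool", "data": {"motion": [{"travel": [0, 0, 0], "rot": [0, 0, -0.0184], "hand": 1}, {"travel": [0, 0, 0], "rot": [0, 0, -0.0184], "hand": 1}, {"travel": [-0.1, -0.08, 0], "rot": [0, 0, 0], "hand": 1}, {"travel": [-0.1, -0.08, 0], "rot": [0, 0, 0], "hand": 1}, {"travel": [-0.1, -0.08, 0], "rot": [0, 0, 0], "hand": 1}, {"travel": [-0.1, -0.08, 0], "rot": [0, 0, 0], "hand": 1}, {"travel": [-0.1, -0.08, 0], "rot": [0, 0, 0], "hand": 1}, {"travel": [-0.1, -0.08, 0], "rot": [0, 0, 0], "hand": 1}, {"travel": [-0.1, -0.08, 0], "rot": [0, 0, 0], "hand": 1}, {"travel": [-0.1, -0.08, 0], "rot": [0, 0, 0], "hand": 1}]}}

```text
clock: 1.77
position: [325.1, -374.4, 331.6]
ee_rot: [0.751, -0.66, -0.0, -0.0]
contact_force: [0.9, -0.5, 0.3]
gripper_width: 85.2
grasp_force: 0.0
```

>>> {"op": "servo_tool", "data": {"motion": [{"travel": [-0.1, -0.08, 0], "rot": [0, 0, 0], "hand": 1}, {"travel": [-0.1, -0.08, 0], "rot": [0, 0, 0], "hand": 1}, {"travel": [-0.1, -0.08, 0], "rot": [0, 0, 0], "hand": 1}, {"travel": [-0.1, -0.08, 0], "rot": [0, 0, 0], "hand": 1}, {"travel": [-0.1, -0.08, 0], "rot": [0, 0, 0], "hand": 1}, {"travel": [-0.1, -0.08, 0], "rot": [0, 0, 0], "hand": 1}, {"travel": [-0.1, -0.08, 0], "rot": [0, 0, 0], "hand": 1}, {"travel": [-0.1, -0.08, 0], "rot": [0, 0, 0], "hand": 1}, {"travel": [-0.1, -0.08, 0], "rot": [0, 0, 0], "hand": 1}, {"travel": [-0.1, -0.08, 0], "rot": [0, 0, 0], "hand": 1}]}}

```text
clock: 2.6
position: [491.4, -100.9, 331.7]
ee_rot: [0.751, -0.66, -0.0, 0.0]
contact_force: [0.4, -0.3, 0.0]
gripper_width: 85.4
grasp_force: 0.0
```

```bash
python3 - <<'E'
from h import *
from bench import sensors,get_image
st=sensors.read_state();print(st["clock"],st["joints"].round(3),st["position"].round(1))
delta(st,[628,112.5,300],toolframe(187.3))
E
```

```text
2.6 [ 0.122  0.102 -0.031 -0.    -1.438  0.007] [ 491.4 -100.9  331.7]
travel frac (current axes) [-0.7762 -0.6513  0.1268]  rot frac [0.0001 0.     0.0002] travel in target axes [-0.7771 -0.6503  0.127 ]
```

>>> {"op": "servo_tool", "data": {"motion": [{"travel": [-0.097, -0.0813, 0.015], "rot": [0, 0, 0], "hand": 1}, {"travel": [-0.097, -0.0813, 0.015], "rot": [0, 0, 0], "hand": 1}, {"travel": [-0.097, -0.0813, 0.015], "rot": [0, 0, 0], "hand": 1}, {"travel": [-0.097, -0.0813, 0.015], "rot": [0, 0, 0], "hand": 1}, {"travel": [-0.097, -0.0813, 0.015], "rot": [0, 0, 0], "hand": 1}, {"travel": [-0.097, -0.0813, 0.015], "rot": [0, 0, 0], "hand": 1}, {"travel": [-0.097, -0.0813, 0.015], "rot": [0, 0, 0], "hand": 1}, {"travel": [-0.097, -0.0813, 0.015], "rot": [0, 0, 0], "hand": 1}, {"travel": [0, 0, 0], "rot": [0, 0, 0], "hand": 1}, {"travel": [0, 0, 0], "rot": [0, 0, 0], "hand": 1}]}}

```text
clock: 3.43
position: [627.6, 112.1, 299.7]
ee_rot: [0.752, -0.66, -0.001, 0.002]
contact_force: [-0.1, 0.2, 0.4]
gripper_width: 85.5
grasp_force: 0.0
```

```bash
python3 - <<'E'
from h import *
from bench import sensors,get_image
st=sensors.read_state();print(st["position"].round(1))
im,d=get_image("wrist");cv2.imwrite("pics/w1.png",im[:,:,::-1]);C=cam("wrist",st);P=cloud(C,d);I=im.astype(int)
m=(P[...,2]>215)&(P[...,2]<240)&(abs(P[...,0]-628)<40)&(abs(P[...,1]-112)<70)
S=P[m];print(m.sum(),S.mean(0),cv2.minAreaRect(S[:,:2].astype(np.float32)),S[:,2].max())
delta(st,[628,112.5,208],toolframe(187.3))
E
```

```text
[627.6 112.1 299.7]
2208 [627.23110741 107.07081042 228.19209323] ((626.4850463867188, 112.74757385253906), (9.963836669921875, 118.22713470458984), 6.797359466552734) 231.65179746904178
travel frac (current axes) [-0.0018 -0.0032  0.3668]  rot frac [ 0.0006 -0.0001  0.0004] travel in target axes [-0.0015 -0.0018  0.3668]
```

View pics/w1.png

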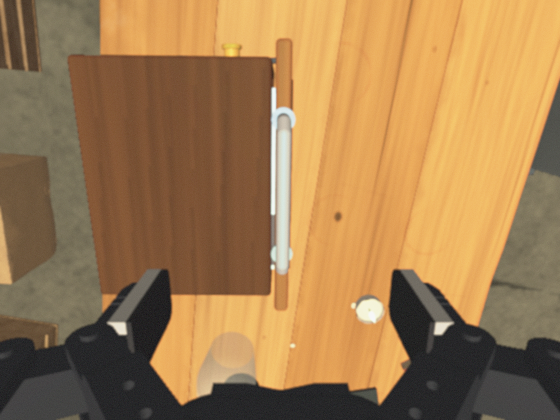

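The wrist view shows the bar at column 283 between the open fingers. The brass stop pin is at (232,50) on the −y cheek, and the candle is at (370,310), clear of the work.

>>> {"op": "servo_tool", "data": {"motion": [{"travel": [0, 0, 0.075], "rot": [0, 0, 0], "hand": 1}, {"travel": [0, 0, 0.075], "rot": [0, 0, 0], "hand": 1}, {"travel": [0, 0, 0.075], "rot": [0, 0, 0], "hand": 1}, {"travel": [0, 0, 0.075], "rot": [0, 0, 0], "hand": 1}, {"travel": [0, 0, 0.07], "rot": [0, 0, 0], "hand": 1}, {"travel": [0, 0, 0], "rot": [0, 0, 0], "hand": 0}, {"travel": [0, 0, 0], "rot": [0, 0, 0], "hand": 0}, {"travel": [0, 0, 0], "rot": [0, 0, 0], "hand": 0}, {"travel": [0, 0, 0], "rot": [0, 0, 0], "hand": 0}, {"travel": [0, 0, 0], "rot": [0, 0, 0], "hand": 0}]}}

```text
clock: 4.32
position: [628.3, 110.8, 211.2]
ee_rot: [0.751, -0.66, 0.001, -0.001]
contact_force: [0.5, -0.4, 0.1]
gripper_width: 25.7
grasp_force: 0.0
```

>>> {"op": "servo_tool", "data": {"motion": [{"travel": [0, 0, 0], "rot": [0, 0, 0], "hand": 0}, {"travel": [0, 0, 0], "rot": [0, 0, 0], "hand": 0}, {"travel": [0, 0, 0], "rot": [0, 0, 0], "hand": 0}, {"travel": [0, 0, 0], "rot": [0, 0, 0], "hand": 0}, {"travel": [0, 0, 0], "rot": [0, 0, 0], "hand": 0}]}}

```text
clock: 4.73
position: [627.6, 110.8, 209.5]
ee_rot: [0.751, -0.66, -0.0, 0.0]
contact_force: [-0.3, -0.5, -0.3]
gripper_width: -0.3
grasp_force: 0.0
```

```bash
python3 - <<'E'
from h import *
from bench import sensors,get_image
st=sensors.read_state();print(st["position"].round(1),st["gripper_width"],st["grasp_force"])
im,d=get_image("wrist");im2,d2=get_image("scene")
C=cam("scene");print(proj(C,st["position"]))
cv2.imwrite("pics/w2.png",np.hstack([cv2.resize(im,(420,315)),cv2.resize(im2[140:290,170:350],(378,315))])[:,:,::-1])
E
```

```text
[627.6 110.8 209.5] -0.27701987286043905 0.0
[248.64062054 209.75237729]
```

View pics/w2.png

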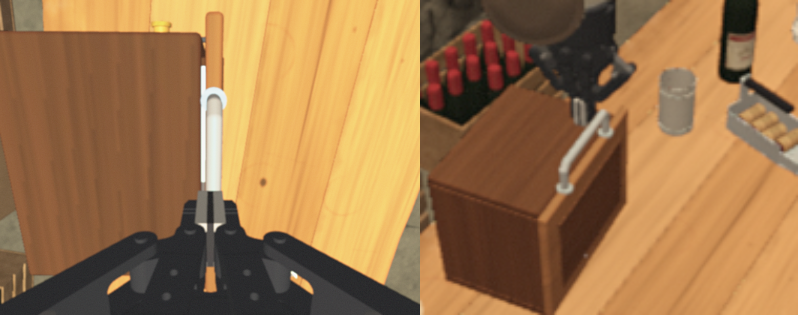

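The pads closed on nothing. In the scene crop (right half) the finger tips end near (580,125), at or above the bar. I'll measure the tip height.

```bash
python3 - <<'E'
from h import *
from bench import sensors,get_image
st=sensors.read_state()
im,d=get_image("scene");P=cloud(cam("scene"),d)
for v in range(180,216,2): print(v,[(u,tuple(P[v,u].round().astype(int)),tuple(im[v,u].tolist())) for u in (242,245,248,251)])
im,d=get_image("wrist");P=cloud(cam("wrist",st),d)
for v in (200,230,250,265,280,300,320,340,360): print(v,[(u,tuple(P[v,u].round().astype(int))) for u in (272,280,288)])
E
```

```text
180 [(242, (np.int64(636), np.int64(122), np.int64(306)), (40, 38, 35)), (245, (np.int64(624), np.int64(127), np.int64(314)), (49, 45, 44)), (248, (np.int64(617), np.int64(125), np.int64(316)), (41, 40, 36)), (251, (np.int64(614), np.int64(117), np.int64(312)), (37, 33, 32))]
182 [(242, (np.int64(635), np.int64(123), np.int64(301)), (42, 39, 35)), (245, (np.int64(633), np.int64(115), np.int64(297)), (49, 45, 42)), (248, (np.int64(620), np.int64(121), np.int64(306)), (38, 36, 35)), (251, (np.int64(618), np.int64(111), np.int64(300)), (43, 42, 37))]
184 [(242, (np.int64(634), np.int64(125), np.int64(297)), (44, 41, 41)), (245, (np.int64(632), np.int64(116), np.int64(291)), (33, 32, 29)), (248, (np.int64(620), np.int64(121), np.int64(300)), (37, 35, 33)), (251, (np.int64(613), np.int64(118), np.int64(301)), (38, 37, 34))]
186 [(242, (np.int64(636), np.int64(122), np.int64(288)), (38, 34, 32)), (245, (np.int64(631), np.int64(118), np.int64(288)), (75, 67, 58)), (248, (np.int64(620), np.int64(121), np.int64(294)), (43, 41, 39)), (251, (np.int64(615), np.int64(116), np.int64(293)), (37, 35
[... 4742 characters left out ...]
 np.int64(100), np.int64(272)))]
300 [(272, (np.int64(632), np.int64(101), np.int64(284))), (280, (np.int64(630), np.int64(102), np.int64(283))), (288, (np.int64(627), np.int64(101), np.int64(284)))]
320 [(272, (np.int64(632), np.int64(102), np.int64(294))), (280, (np.int64(629), np.int64(109), np.int64(284))), (288, (np.int64(627), np.int64(100), np.int64(296)))]
340 [(272, (np.int64(631), np.int64(109), np.int64(294))), (280, (np.int64(628), np.int64(117), np.int64(283))), (288, (np.int64(626), np.int64(108), np.int64(294)))]
360 [(272, (np.int64(630), np.int64(117), np.int64(293))), (280, (np.int64(617), np.int64(201), np.int64(189))), (288, (np.int64(625), np.int64(116), np.int64(294)))]
```

Both cameras put the shut finger tips at z≈251, while the reported TCP is at 209.5. So the real tips are about 41 mm behind the reported TCP along the tool axis, with xy agreeing. I'll open, go 44 mm lower and grip again.

>>> {"op": "servo_tool", "data": {"motion": [{"travel": [0, 0, 0], "rot": [0, 0, 0], "hand": 1}, {"travel": [0, 0, 0], "rot": [0, 0, 0], "hand": 1}, {"travel": [0, 0, 0], "rot": [0, 0, 0], "hand": 1}, {"travel": [0, 0, 0], "rot": [0, 0, 0], "hand": 1}, {"travel": [0, 0, 0], "rot": [0, 0, 0], "hand": 1}, {"travel": [0, 0, 0], "rot": [0, 0, 0], "hand": 1}, {"travel": [0, 0, 0.06], "rot": [0, 0, 0], "hand": 1}, {"travel": [0, 0, 0.06], "rot": [0, 0, 0], "hand": 1}, {"travel": [0, 0, 0.052], "rot": [0, 0, 0], "hand": 1}, {"travel": [0, 0, 0], "rot": [0, 0, 0], "hand": 1}]}}

```text
clock: 5.77
position: [625.7, 110.3, 163.3]
ee_rot: [0.751, -0.661, -0.002, 0.002]
contact_force: [0.2, 0.4, -0.5]
gripper_width: 85.7
grasp_force: 0.0
```

>>> {"op": "servo_tool", "data": {"motion": [{"travel": [0, 0, 0], "rot": [0, 0, 0], "hand": 0}, {"travel": [0, 0, 0], "rot": [0, 0, 0], "hand": 0}, {"travel": [0, 0, 0], "rot": [0, 0, 0], "hand": 0}, {"travel": [0, 0, 0], "rot": [0, 0, 0], "hand": 0}, {"travel": [0, 0, 0], "rot": [0, 0, 0], "hand": 0}, {"travel": [0, 0, 0], "rot": [0, 0, 0], "hand": 0}, {"travel": [0, 0, 0], "rot": [0, 0, 0], "hand": 0}, {"travel": [0, 0, 0], "rot": [0, 0, 0], "hand": 0}, {"travel": [0, 0, 0], "rot": [0, 0, 0], "hand": 0}]}}

```text
clock: 6.52
position: [626.7, 110.6, 167.1]
ee_rot: [0.751, -0.66, -0.0, 0.001]
contact_force: [-5.7, -0.1, 4.9]
gripper_width: 7.5
grasp_force: 58.6
```

```bash
python3 - <<'E'
from h import *
from bench import sensors,get_image
st=sensors.read_state();print(st["position"].round(1),st["gripper_width"],st["contact_force"].round(1))
im,d=get_image("scene");P=cloud(cam("scene"),d)
for v in range(196,222,1): print(v,[(u,*P[v,u].round().astype(int).tolist(),int(im[v,u].mean())) for u in (244,247,249,251,254)])
E
```

```text
[626.7 110.6 167.1] 7.534191282577795 [-5.7 -0.1  4.9]
196 [(244, 636, 117, 255, 41), (247, 639, 99, 240, 69), (249, 619, 119, 263, 36), (251, 610, 124, 270, 32), (254, 612, 109, 259, 58)]
197 [(244, 636, 117, 252, 34), (247, 636, 104, 242, 55), (249, 619, 121, 261, 39), (251, 615, 117, 261, 35), (254, 609, 113, 260, 57)]
198 [(244, 635, 118, 249, 32), (247, 635, 106, 241, 38), (249, 619, 121, 258, 36), (251, 613, 120, 260, 38), (254, 609, 114, 257, 44)]
199 [(244, 635, 118, 246, 43), (247, 635, 105, 237, 35), (249, 619, 120, 254, 36), (251, 614, 119, 256, 38), (254, 608, 115, 255, 33)]
200 [(244, 637, 116, 240, 100), (247, 634, 107, 235, 25), (249, 620, 118, 250, 38), (251, 613, 120, 254, 39), (254, 609, 113, 250, 36)]
201 [(244, 633, 122, 243, 114), (247, 635, 105, 231, 33), (249, 618, 122, 250, 40), (251, 614, 119, 249, 39), (254, 609, 114, 248, 38)]
202 [(244, 632, 123, 241, 101), (247, 634, 107, 229, 88), (249, -9223372036854775808, -9223372036854775808, -9223372036854775808, 91), (251, 614, 119, 247, 37), (254, 614, 106, 237, 35)]
203 [(244, 634, 121, 236, 91), (247, 631, 112, 
[... 1907 characters left out ...]
9, 118, 190, 130), (249, 625, 114, 188, 124), (251, 623, 107, 185, 73), (254, 627, 88, 168, 69)]
218 [(244, 632, 126, 191, 90), (247, 627, 120, 189, 133), (249, 624, 116, 188, 106), (251, 625, 106, 179, 68), (254, 627, 88, 165, 70)]
219 [(244, 629, 130, 193, 110), (247, 622, 127, 194, 130), (249, 623, 117, 186, 83), (251, 626, 104, 174, 66), (254, 627, 89, 162, 72)]
220 [(244, 628, 133, 192, 127), (247, 623, 127, 190, 120), (249, 624, 115, 180, 69), (251, 625, 106, 173, 67), (254, 624, 93, 163, 79)]
221 [(244, 626, 135, 191, 132), (247, 623, 127, 187, 100), (249, 624, 117, 178, 66), (251, 625, 105, 168, 68), (254, 624, 94, 161, 71)]<stdin>:5: RuntimeWarning: invalid value encountered in cast
```

The finger reaches z≈207 with the bar at 225 between the pads, so the grip is good. I'll pull along the arc next (TCP radius 147), turning the tool with the front.

>>> {"op": "servo_tool", "data": {"motion": [{"travel": [0, 0.035, 0.001], "rot": [0.0095, 0, 0], "hand": 0}, {"travel": [0, 0.035, 0.001], "rot": [0.0095, 0, 0], "hand": 0}, {"travel": [0, 0.035, 0.001], "rot": [0.0095, 0, 0], "hand": 0}, {"travel": [0, 0.035, 0.001], "rot": [0.0095, 0, 0], "hand": 0}, {"travel": [0, 0, 0], "rot": [0, 0, 0], "hand": 0}]}}

```text
clock: 6.98
position: [590.6, 106.4, 162.5]
ee_rot: [0.746, -0.655, 0.079, -0.091]
contact_force: [-3.4, 3.3, 1.3]
gripper_width: 8.0
grasp_force: 60.9
```

>>> {"op": "servo_tool", "data": {"motion": [{"travel": [0, 0.035, 0.001], "rot": [0.0095, 0, 0], "hand": 0}, {"travel": [0, 0.035, 0.001], "rot": [0.0095, 0, 0], "hand": 0}, {"travel": [0, 0.035, 0.001], "rot": [0.0095, 0, 0], "hand": 0}, {"travel": [0, 0.035, 0.001], "rot": [0.0095, 0, 0], "hand": 0}, {"travel": [0, 0.0177, 0.0003], "rot": [0.0048, 0, 0], "hand": 0}, {"travel": [0, 0, 0], "rot": [0, 0, 0], "hand": 0}]}}

```text
clock: 7.48
position: [564.8, 103.0, 153.2]
ee_rot: [0.731, -0.637, 0.162, -0.183]
contact_force: [-7.0, 18.5, 0.6]
gripper_width: 7.8
grasp_force: 61.0
```

>>> {"op": "servo_tool", "data": {"motion": [{"travel": [0, 0.0118, 0.0003], "rot": [0.0032, 0, 0], "hand": 0}, {"travel": [0, 0.0118, 0.0003], "rot": [0.0032, 0, 0], "hand": 0}, {"travel": [0, 0, 0], "rot": [0, 0, 0], "hand": 0}]}}

```text
clock: 7.73
position: [559.8, 98.3, 152.1]
ee_rot: [0.728, -0.637, 0.173, -0.185]
contact_force: [0.1, 21.0, -13.1]
gripper_width: 7.6
grasp_force: 60.1
```

>>> {"op": "servo_tool", "data": {"motion": [{"travel": [0, 0.0118, 0.0003], "rot": [0.0032, 0, 0], "hand": 0}, {"travel": [0, 0, 0], "rot": [0, 0, 0], "hand": 0}]}}

```text
clock: 7.9
position: [554.6, 96.4, 151.8]
ee_rot: [0.727, -0.639, 0.174, -0.184]
contact_force: [11.3, 13.5, -30.9]
gripper_width: 7.8
grasp_force: 61.8
```

```bash
python3 - <<'E'
from h import *
from bench import sensors
st=sensors.read_state();R=Ro.from_quat(st["ee_rot"]).as_matrix();print(st["position"].round(1),R[:,2].round(3),st["contact_force"].round(1))
g=st["position"]-60*R[:,2];print("grip",g.round(1));e=np.array([.992,.127]);x=(g[:2]-[628,113])@e;print("theta",np.arctan2(-x,g[2]-20),"R",np.hypot(x,g[2]-20), "tool tilt",np.arcsin(R[:2,2]@e))
E
```

```text
[554.6  96.4 151.8] [ 0.487  0.045 -0.872] [ 11.3  13.5 -30.9]
grip [525.4  93.7 204.2]
theta 0.515110514701692 R 211.6143326342674 tool tilt 0.5106610335646989
```

```bash
python3 - <<'E'
from h import *
from bench import sensors,get_image
st=sensors.read_state();print(st["wrist_torque"].round(2),st["joints"].round(3))
im,d=get_image("scene");P=cloud(cam("scene"),d);wi,wd=get_image("wrist");si,sd=get_image("side")
W=cloud(cam("wrist",st),wd)
S=P[190:300,215:275].reshape(-1,3);e=np.array([.992,.127]);n=np.array([-.127,.992])
q=np.c_[(S[:,:2]-[628,113])@e,(S[:,:2]-[628,113])@n,S[:,2]]
# board front face: points with y in -110..110, not bar
m=(abs(q[:,1])<112)&(q[:,2]>25)&(q[:,2]<170)&(q[:,0]<5);b=q[m]
for _ in range(6):
    k=np.polyfit(b[:,2],b[:,0],1);r=b[:,0]-np.polyval(k,b[:,2]);b=b[abs(r)<max(3,1.5*r.std())]
print("board tilt",np.arctan(-k[0]),"x at z20",np.polyval(k,20),len(b),r.std(),b[:,2].min(),b[:,2].max())
cv2.imwrite("pics/p1.png",np.vstack([np.hstack([cv2.resize(wi,(400,300)),cv2.resize(im[150:300,180:380],(400,300))]),np.hstack([cv2.resize(si[100:280,120:360],(400,300)),cv2.resize(si,(400,300))])])[:,:,::-1])
E
```

```text
[2.88 2.56 1.6 ] [ 0.386  0.084 -0.922  1.103 -0.159 -1.319]
board tilt 0.26280202597287317 x at z20 1.1743403597583102 526 6.577091576796589 26.4992899515139 169.71712209979341
```

View pics/p1.png

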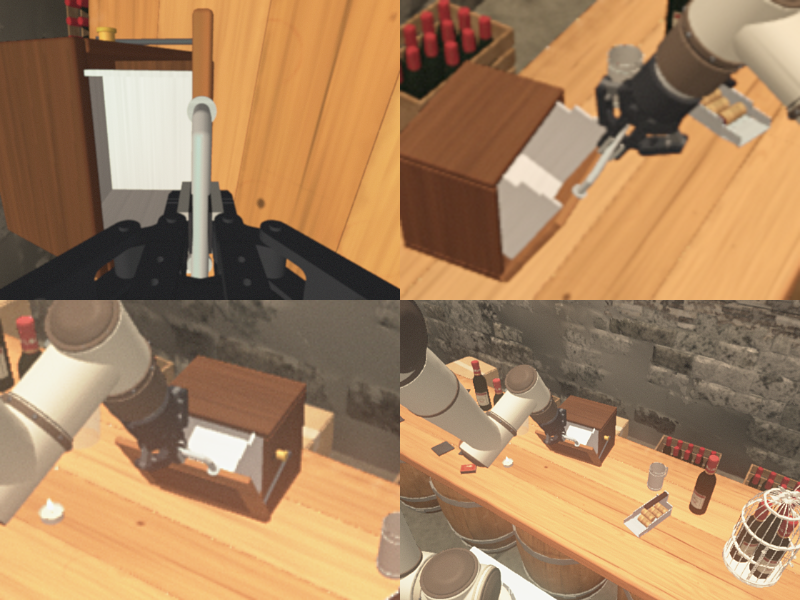

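The front is partly open and the pin and stay arm are still apart. Joint 5 reached its −0.16 limit because the tool leaned too far towards the robot. I'll turn the tool back upright about the bar before pulling further.

>>> {"op": "servo_tool", "data": {"motion": [{"travel": [0, 0.012, 0], "rot": [-0.008, 0, 0], "hand": 0}, {"travel": [0, 0.012, 0], "rot": [-0.008, 0, 0], "hand": 0}, {"travel": [0, 0.012, 0], "rot": [-0.008, 0, 0], "hand": 0}, {"travel": [0, 0.012, 0], "rot": [-0.008, 0, 0], "hand": 0}, {"travel": [0, 0, 0], "rot": [0, 0, 0], "hand": 0}]}}

```text
clock: 8.47
position: [561.8, 96.7, 155.8]
ee_rot: [0.734, -0.651, 0.136, -0.141]
contact_force: [13.1, 31.9, -41.6]
gripper_width: 7.7
grasp_force: 60.5
```

```bash
cat > s.py <<'E'
from h import *
from bench import sensors
st=sensors.read_state();R=Ro.from_quat(st["ee_rot"]).as_matrix();print(st["clock"],st["position"].round(1),"j",st["joints"].round(3),"F",st["contact_force"].round(1),"M",st["wrist_torque"].round(2),"w",st["gripper_width"].round(1))
g=st["position"]-60*R[:,2];e=np.array([.992,.127]);x=(g[:2]-[628,113])@e;y=(g[:2]-[628,113])@[-.127,.992];print("grip",g.round(1),"theta",np.arctan2(-x,g[2]-20),"R",np.hypot(x,g[2]-20),"lat",y, "tool tilt",np.arcsin(R[:2,2]@e),"yaw",np.degrees(np.arctan2(R[1,1],R[0,1])))
E
python3 s.py
```

```text
Traceback (most recent call last):
  File "s.py", line 3, in <module>
    st=sensors.read_state();R=Ro.from_quat(st["ee_rot"]).as_matrix();print(st["clock"],st["position"].round(1),"j",st["joints"].round(3),"F",st["contact_force"].round(1),"M",st["wrist_torque"].round(2),"w",st["gripper_width"].round(1))
                                                                                                                                                                                                              ^^^^^^^^^^^^^^^^^^^^^^^^^
AttributeError: 'float' object has no attribute 'round'
```

```bash
sed -i 's/st\["gripper_width"\].round(1)/st["gripper_width"]/' s.py; python3 s.py
```

```text
8.4667 [561.8  96.7 155.8] j [ 0.537  0.135 -0.654  0.396 -0.455 -0.746] F [ 13.1  31.9 -41.6] M [7.61 1.88 3.27] w 7.683342581016586
grip [538.8  94.9 211.1] theta 0.44346751406433627 R 211.6133922304549 lat -6.64645545118789 tool tilt 0.39423635232538334 yaw -172.95388373604834
```

>>> {"op": "servo_tool", "data": {"motion": [{"travel": [0, 0, 0], "rot": [0, 0, 0], "hand": 1}, {"travel": [0, 0, 0], "rot": [0, 0, 0], "hand": 1}, {"travel": [0, 0, 0], "rot": [0, 0, 0], "hand": 1}, {"travel": [0, 0, 0], "rot": [0, 0, 0], "hand": 1}, {"travel": [0, 0, 0], "rot": [0, 0, 0], "hand": 1}, {"travel": [0, 0, 0], "rot": [0, 0, 0], "hand": 1}, {"travel": [0, 0, -0.05], "rot": [0, 0, 0], "hand": 1}, {"travel": [0, 0, -0.1], "rot": [0, 0, 0], "hand": 1}, {"travel": [0, 0, -0.1], "rot": [0, 0, 0], "hand": 1}, {"travel": [0, 0, 0], "rot": [0, 0, 0], "hand": 1}]}}

```text
clock: 9.3
position: [537.9, 86.9, 226.7]
ee_rot: [0.73, -0.652, 0.144, -0.144]
contact_force: [0.9, -0.6, 0.3]
gripper_width: 85.3
grasp_force: 0.0
```

```bash
python3 s.py; python3 - <<'E'
from h import *
from bench import sensors,get_image
st=sensors.read_state()
im,d=get_image("wrist");cv2.imwrite("pics/w3.png",im[:,:,::-1]);C=cam("wrist",st);P=cloud(C,d)
im2,d2=get_image("scene");P2=cloud(cam("scene"),d2);e=np.array([.992,.127]);n=np.array([-.127,.992])
for nm,X,I in (("w",P,im),("s",P2,im2)):
    I=I.astype(int);q=np.stack([(X[...,:2]-[628,113])@e,(X[...,:2]-[628,113])@n,X[...,2]],-1)
    m=(I.max(2)-I.min(2)<45)&(I.min(2)>100)&(q[...,0]>-140)&(q[...,0]<-60)&(abs(q[...,1])<50)&(q[...,2]>185)&(q[...,2]<230)
    S=q[m];print(nm,m.sum(),S.mean(0).round(1),S.min(0).round(),S.max(0).round())
    # board faces
delta(st,[0,0,0],toolframe(187.3))
E
```

```text
9.3 [537.9  86.9 226.7] j [ 0.569  0.009 -0.582  0.331 -0.645 -0.687] F [ 0.9 -0.6  0.3] M [0.   0.7  0.03] w 85.30326144940823
grip [514.1  85.6 281.8] theta 0.4185979411688717 R 286.52137554422876 lat -12.754010351832466 tool tilt 0.4081749264601565 yaw -173.23035819365026
w 2588 [-89.4  -2.6 209.4] [-93. -50. 204.] [-83.  50. 212.]
s 103 [-8.740e+01 -1.000e-01  2.104e+02] [-92. -50. 203.] [-82.  50. 215.]
travel frac (current axes) [ 0.0923  2.3588 -0.0306]  rot frac [-0.065  -0.0042 -0.0023] travel in target axes [0.0714 2.1785 0.907 ]
```

Released cleanly. Both cameras put the bar at θ≈0.44 and radius 205.7. I'll set the tool upright over it and regrip.

>>> {"op": "servo_tool", "data": {"motion": [{"travel": [0, 0, 0], "rot": [-0.013, -0.0008, -0.0005], "hand": 1}, {"travel": [0, 0, 0], "rot": [-0.013, -0.0008, -0.0005], "hand": 1}, {"travel": [0, 0, 0], "rot": [-0.013, -0.0008, -0.0005], "hand": 1}, {"travel": [0, 0, 0], "rot": [-0.013, -0.0008, -0.0005], "hand": 1}, {"travel": [0, 0, 0], "rot": [-0.013, -0.0008, -0.0005], "hand": 1}, {"travel": [-0.058, -0.019, 0], "rot": [0, 0, 0], "hand": 1}, {"travel": [0, 0, 0], "rot": [0, 0, 0], "hand": 1}, {"travel": [0, 0, 0], "rot": [0, 0, 0], "hand": 1}]}}

```text
clock: 10.07
position: [538.8, 101.1, 218.9]
ee_rot: [0.751, -0.66, -0.002, 0.007]
contact_force: [-1.4, -0.3, 1.1]
gripper_width: 85.7
grasp_force: 0.0
```

```bash
python3 s.py; python3 - <<'E'
from h import *
from bench import sensors
delta(sensors.read_state(),[540.7,101.8,145.5],toolframe(187.3))
E
```

```text
10.0667 [538.8 101.1 218.9] j [ 4.820e-01  2.440e-01 -1.330e-01  1.000e-03 -1.207e+00 -3.540e-01] F [-1.4 -0.3  1.1] M [-0.03  0.04  0.04] w 85.69369513460849
grip [539.5 101.5 278.9] theta 0.33202537069564514 R 273.8647088612764 lat -0.15702565275458777 tool tilt -0.012247070241538411 yaw -172.66905899761736
travel frac (current axes) [-0.0036 -0.0115  0.2935]  rot frac [ 0.0019 -0.0009  0.0001] travel in target axes [-0.0019 -0.0079  0.2937]
```

>>> {"op": "servo_tool", "data": {"motion": [{"travel": [0, -0.008, 0.073], "rot": [0, 0, 0], "hand": 1}, {"travel": [0, 0, 0.073], "rot": [0, 0, 0], "hand": 1}, {"travel": [0, 0, 0.073], "rot": [0, 0, 0], "hand": 1}, {"travel": [0, 0, 0.073], "rot": [0, 0, 0], "hand": 1}, {"travel": [0, 0, 0], "rot": [0, 0, 0], "hand": 0}, {"travel": [0, 0, 0], "rot": [0, 0, 0], "hand": 0}, {"travel": [0, 0, 0], "rot": [0, 0, 0], "hand": 0}, {"travel": [0, 0, 0], "rot": [0, 0, 0], "hand": 0}, {"travel": [0, 0, 0], "rot": [0, 0, 0], "hand": 0}, {"travel": [0, 0, 0], "rot": [0, 0, 0], "hand": 0}]}}

```text
clock: 10.9
position: [540.9, 101.1, 148.4]
ee_rot: [0.751, -0.66, -0.001, 0.005]
contact_force: [0.4, 0.0, 0.3]
gripper_width: 12.4
grasp_force: 0.6
```

>>> {"op": "servo_tool", "data": {"motion": [{"travel": [0, 0, 0], "rot": [0, 0, 0], "hand": 0}, {"travel": [0, 0, 0], "rot": [0, 0, 0], "hand": 0}, {"travel": [0, 0, 0], "rot": [0, 0, 0], "hand": 0}]}}

```text
clock: 11.15
position: [540.4, 100.9, 148.4]
ee_rot: [0.751, -0.66, -0.001, 0.005]
contact_force: [-3.9, 0.2, 5.2]
gripper_width: 8.3
grasp_force: 58.6
```

```bash
python3 s.py; python3 -c "
import numpy as np
for a,b in((.44,.48),(.48,.52),(.52,.56),(.56,.58),(.58,.6),(.6,.62),(.62,.64)):print(b,205*(np.sin(b)-np.sin(a))/250,205*(np.cos(a)-np.cos(b))/250)"
```

```text
11.15 [540.4 100.9 148.4] j [ 4.80e-01  3.02e-01 -2.39e-01  1.00e-03 -1.04e+00 -3.53e-01] F [-3.9  0.2  5.2] M [ 0.11  0.92 -0.08] w 8.275692464726609
grip [541.  101.3 208.4] theta 0.4361451228765907 R 207.8476538203607 lat -0.5436825955497051 tool tilt -0.009725154721535807 yaw -172.66367280380518
0.48 0.029388562589896295 0.01456052716135695
0.52 0.028782789087848155 0.01572410934334011
0.56 0.028130969263260253 0.01686253630467169
0.58 0.01380694587421193 0.008849818100547927
0.6 0.013627200014592689 0.009124168704517054
0.62 0.013442003456661165 0.00939486976265844
0.64 0.013251430276571361 0.009661812998157809
```

>>> {"op": "servo_tool", "data": {"motion": [{"travel": [0, 0.0294, 0.0146], "rot": [0, 0, 0], "hand": 0}, {"travel": [0, 0.0288, 0.0157], "rot": [0, 0, 0], "hand": 0}, {"travel": [0, 0.0281, 0.0169], "rot": [0, 0, 0], "hand": 0}, {"travel": [0, 0.0138, 0.0088], "rot": [0, 0, 0], "hand": 0}, {"travel": [0, 0, 0], "rot": [0, 0, 0], "hand": 0}]}}

```text
clock: 11.57
position: [517.6, 98.3, 135.6]
ee_rot: [0.751, -0.66, 0.0, 0.003]
contact_force: [-1.3, 0.4, 5.4]
gripper_width: 7.9
grasp_force: 58.8
```

```bash
python3 s.py
```

```text
11.5667 [517.6  98.3 135.6] j [ 0.497  0.274 -0.317  0.003 -0.985 -0.37 ] F [-1.3  0.4  5.4] M [ 0.07 -0.29 -0.15] w 7.866470413640957
grip [517.8  98.5 195.6] theta 0.5642038339465131 R 207.8406921613112 lat -0.3488871129309993 tool tilt -0.003421366314660857 yaw -172.61530802093102
```

Good. I'll take small steps to the stop, watching the force.

>>> {"op": "servo_tool", "data": {"motion": [{"travel": [0, 0.0136, 0.009], "rot": [0, 0, 0], "hand": 0}, {"travel": [0, 0.0135, 0.0093], "rot": [0, 0, 0], "hand": 0}, {"travel": [0, 0, 0], "rot": [0, 0, 0], "hand": 0}]}}

```text
clock: 11.82
position: [509.5, 97.3, 129.8]
ee_rot: [0.751, -0.66, -0.001, 0.004]
contact_force: [1.3, 1.4, 5.2]
gripper_width: 8.0
grasp_force: 59.9
```

>>> {"op": "servo_tool", "data": {"motion": [{"travel": [0, 0.0132, 0.0097], "rot": [0, 0, 0], "hand": 0}, {"travel": [0, 0, 0], "rot": [0, 0, 0], "hand": 0}]}}

```text
clock: 11.98
position: [505.9, 96.8, 127.2]
ee_rot: [0.751, -0.66, -0.001, 0.005]
contact_force: [0.2, 1.7, 4.1]
gripper_width: 8.2
grasp_force: 59.9
```

>>> {"op": "servo_tool", "data": {"motion": [{"travel": [0, 0.013, 0.0099], "rot": [0, 0, 0], "hand": 0}, {"travel": [0, 0, 0], "rot": [0, 0, 0], "hand": 0}]}}

```text
clock: 12.15
position: [502.7, 96.4, 124.8]
ee_rot: [0.751, -0.66, -0.001, 0.005]
contact_force: [-1.5, 1.5, 4.8]
gripper_width: 8.0
grasp_force: 59.9
```

```bash
python3 s.py
```

```text
12.15 [502.7  96.4 124.8] j [ 0.508  0.264 -0.361  0.001 -0.955 -0.38 ] F [-1.5  1.5  4.8] M [ 0.58 -0.2  -0.13] w 8.030904724173912
grip [503.1  96.7 184.8] theta 0.6526152453037317 R 207.36497442215023 lat -0.26965393202553317 tool tilt -0.008513700391933887 yaw -172.64669753730965
```

>>> {"op": "servo_tool", "data": {"motion": [{"travel": [0, 0.0128, 0.0101], "rot": [0, 0, 0], "hand": 0}, {"travel": [0, 0, 0], "rot": [0, 0, 0], "hand": 0}]}}

```text
clock: 12.32
position: [499.6, 96.1, 122.3]
ee_rot: [0.751, -0.66, -0.001, 0.004]
contact_force: [-0.4, 1.9, 4.3]
gripper_width: 7.9
grasp_force: 59.9
```

>>> {"op": "servo_tool", "data": {"motion": [{"travel": [0, 0.0126, 0.0103], "rot": [0, 0, 0], "hand": 0}, {"travel": [0, 0, 0], "rot": [0, 0, 0], "hand": 0}]}}

```text
clock: 12.48
position: [496.7, 95.7, 119.9]
ee_rot: [0.751, -0.66, -0.001, 0.004]
contact_force: [-0.8, 1.4, 5.1]
gripper_width: 8.1
grasp_force: 59.9
```

>>> {"op": "servo_tool", "data": {"motion": [{"travel": [0, 0.0124, 0.0106], "rot": [0, 0, 0], "hand": 0}, {"travel": [0, 0, 0], "rot": [0, 0, 0], "hand": 0}]}}

```text
clock: 12.65
position: [493.2, 95.3, 116.5]
ee_rot: [0.751, -0.66, -0.001, 0.005]
contact_force: [1.7, 2.6, 0.3]
gripper_width: 7.8
grasp_force: 60.5
```

```bash
python3 s.py
```

```text
12.65 [493.2  95.3 116.5] j [ 0.515  0.258 -0.394  0.    -0.929 -0.387] F [1.7 2.6 0.3] M [ 0.73 -0.63 -0.08] w 7.760251176760447
grip [493.7  95.6 176.5] theta 0.7133157980204283 R 206.9741120867086 lat -0.2452931627453698 tool tilt -0.00874325437656524 yaw -172.6676916899988
```

>>> {"op": "servo_tool", "data": {"motion": [{"travel": [0, 0.0123, 0.0107], "rot": [0, 0, 0], "hand": 0}, {"travel": [0, 0, 0], "rot": [0, 0, 0], "hand": 0}]}}

```text
clock: 12.82
position: [489.8, 94.8, 113.5]
ee_rot: [0.751, -0.66, -0.002, 0.005]
contact_force: [2.1, 3.8, -1.1]
gripper_width: 7.9
grasp_force: 60.3
```

>>> {"op": "servo_tool", "data": {"motion": [{"travel": [0, 0.0121, 0.011], "rot": [0, 0, 0], "hand": 0}, {"travel": [0, 0, 0], "rot": [0, 0, 0], "hand": 0}]}}

```text
clock: 12.98
position: [489.2, 94.7, 112.6]
ee_rot: [0.751, -0.66, 0.0, 0.003]
contact_force: [4.7, 2.1, 5.6]
gripper_width: 8.3
grasp_force: 60.8
```

```bash
python3 s.py
```

```text
12.9833 [489.2  94.7 112.6] j [ 0.519  0.253 -0.413  0.003 -0.91  -0.392] F [4.7 2.1 5.6] M [ 0.59 -1.55 -0.1 ] w 8.251520618652346
grip [489.5  95.  172.6] theta 0.7412359715261664 R 206.9347602937411 lat -0.2576805486996539 tool tilt -0.004056254812010116 yaw -172.58512697133256
```

>>> {"op": "servo_tool", "data": {"motion": [{"travel": [0, 0.012, 0.0111], "rot": [0, 0, 0], "hand": 0}, {"travel": [0, 0, 0], "rot": [0, 0, 0], "hand": 0}]}}

```text
clock: 13.15
position: [489.2, 94.8, 112.1]
ee_rot: [0.752, -0.659, 0.002, 0.0]
contact_force: [6.8, -0.3, 11.0]
gripper_width: 8.2
grasp_force: 61.5
```

>>> {"op": "servo_tool", "data": {"motion": [{"travel": [0, 0.0118, 0.011], "rot": [0, 0, 0], "hand": 0}, {"travel": [0, 0, 0], "rot": [0, 0, 0], "hand": 0}]}}

```text
clock: 13.32
position: [489.0, 94.8, 111.6]
ee_rot: [0.752, -0.659, 0.004, -0.002]
contact_force: [9.0, -1.7, 16.4]
gripper_width: 8.3
grasp_force: 62.1
```

```bash
python3 s.py
```

```text
13.3167 [489.   94.8 111.6] j [ 0.523  0.248 -0.427  0.009 -0.89  -0.397] F [ 9.  -1.7 16.4] M [-0.47 -2.79 -0.15] w 8.298782809693883
grip [488.5  94.9 171.6] theta 0.74802729242811 R 206.8521633693983 lat -0.1978990966343581 tool tilt 0.008681191847973464 yaw -172.4268165943793
```

>>> {"op": "servo_tool", "data": {"motion": [{"travel": [0, 0.012, 0.01], "rot": [0, 0, 0], "hand": 0}, {"travel": [0, 0, 0], "rot": [0, 0, 0], "hand": 0}, {"travel": [0, -0.012, -0.01], "rot": [0, 0, 0], "hand": 0}, {"travel": [0, -0.006, -0.005], "rot": [0, 0, 0], "hand": 0}, {"travel": [0, 0, 0], "rot": [0, 0, 0], "hand": 1}, {"travel": [0, 0, 0], "rot": [0, 0, 0], "hand": 1}, {"travel": [0, 0, 0], "rot": [0, 0, 0], "hand": 1}, {"travel": [0, 0, 0], "rot": [0, 0, 0], "hand": 1}, {"travel": [0, 0, 0], "rot": [0, 0, 0], "hand": 1}, {"travel": [0, 0, 0], "rot": [0, 0, 0], "hand": 1}]}}

```text
clock: 14.15
position: [474.5, 91.0, 105.3]
ee_rot: [0.751, -0.661, -0.006, 0.013]
contact_force: [-18.2, 3.1, 14.2]
gripper_width: 79.1
grasp_force: 10.7
```

>>> {"op": "servo_tool", "data": {"motion": [{"travel": [0, 0, -0.1], "rot": [0, 0, 0], "hand": 1}, {"travel": [0, 0, -0.15], "rot": [0, 0, 0], "hand": 1}, {"travel": [0, 0, -0.15], "rot": [0, 0, 0], "hand": 1}, {"travel": [0, 0, -0.15], "rot": [0, 0, 0], "hand": 1}, {"travel": [0, 0, -0.15], "rot": [0, 0, 0], "hand": 1}, {"travel": [0, 0, 0], "rot": [0, 0, 0], "hand": 1}]}}

```text
clock: 14.65
position: [487.1, 94.9, 289.5]
ee_rot: [0.751, -0.66, 0.002, 0.0]
contact_force: [0.0, -0.2, 0.8]
gripper_width: 85.4
grasp_force: 0.0
```

```bash
python3 s.py; cat > bar.py <<'E'
from h import *
from bench import sensors,get_image
st=sensors.read_state();e=np.array([.992,.127]);n=np.array([-.127,.992])
out=[]
for nm in ("wrist","scene","side"):
    I,d=get_image(nm);X=cloud(cam(nm,st),d);J=I;I=I.astype(int);q=np.stack([(X[...,:2]-[628,113])@e,(X[...,:2]-[628,113])@n,X[...,2]],-1)
    m=(I.max(2)-I.min(2)<45)&(I.min(2)>100)&(q[...,0]>-175)&(q[...,0]<-100)&(abs(q[...,1])<40)&(q[...,2]>150)&(q[...,2]<210)
    S=q[m];c=np.median(S,0) if m.sum() else np.zeros(3);print(nm,m.sum(),c.round(1),"theta~",np.arctan2(-c[0],c[2]-5-20))
    b=(I[...,0]-I[...,2]>70)&(I[...,0]>150)&(q[...,1]<-95)&(q[...,1]>-140)&(q[...,0]<110)&(q[...,0]>-90)&(q[...,2]>60)&(q[...,2]<185)
    if b.sum(): print(" brass?",b.sum(),np.median(q[b],0).round(1),np.argwhere(b).mean(0))
    np.savez(nm+"1.npz",im=J,d=d)
E
python3 bar.py
```

```text
14.65 [487.1  94.9 289.5] j [ 0.523  0.104 -0.133  0.004 -1.332 -0.395] F [ 0.  -0.2  0.8] M [ 0.04 -0.11 -0.02] w 85.44373973454678
grip [486.9  95.  349.5] theta 0.40759922859225534 R 358.8871230422044 lat 0.11261054146174394 tool tilt 0.0028043056142512163 yaw -172.59736850341451
wrist 1078 [-128.4   -1.5  184.7] theta~ 0.6769875975190351
 brass? 926 [ -44.6 -105.1  115.4] [ 55.74298056 152.82613391]
scene 82 [-127.9   -3.3  186.1] theta~ 0.6709767588312766
 brass? 13 [ -80.7 -101.8  138.9] [210.23076923 283.15384615]
side 106 [-132.8   -0.2  183. ] theta~ 0.698936234772776
 brass? 107 [ -43.7 -112.1  114.6] [209.47663551 278.80373832]
```

Opening the hand fully pushed the front back to θ≈0.675: the inner finger pressed on the board. I'll regrip with a part-open hand, pull back to the stop at about 0.745, and release with a small opening.

>>> {"op": "servo_tool", "data": {"motion": [{"travel": [0, -0.054, 0], "rot": [0, 0, 0], "hand": 0.35}, {"travel": [0, 0, 0.12], "rot": [0, 0, 0], "hand": 0.35}, {"travel": [0, 0, 0.12], "rot": [0, 0, 0], "hand": 0.35}, {"travel": [0, 0, 0.12], "rot": [0, 0, 0], "hand": 0.35}, {"travel": [0, 0, 0.12], "rot": [0, 0, 0], "hand": 0.35}, {"travel": [0, 0, 0.08], "rot": [0, 0, 0], "hand": 0.35}, {"travel": [0, 0, 0.05], "rot": [0, 0, 0], "hand": 0.35}, {"travel": [0, 0, 0.04], "rot": [0, 0, 0], "hand": 0.35}, {"travel": [0, 0, 0], "rot": [0, 0, 0], "hand": 0}, {"travel": [0, 0, 0], "rot": [0, 0, 0], "hand": 0}]}}

```text
clock: 15.63
position: [497.2, 95.4, 118.3]
ee_rot: [0.751, -0.66, -0.001, 0.005]
contact_force: [8.6, -1.8, -13.5]
gripper_width: 8.1
grasp_force: 58.1
```

>>> {"op": "servo_tool", "data": {"motion": [{"travel": [0, 0, 0], "rot": [0, 0, 0], "hand": 0}, {"travel": [0, 0, 0], "rot": [0, 0, 0], "hand": 0}, {"travel": [0, 0, 0], "rot": [0, 0, 0], "hand": 0}]}}

```text
clock: 15.88
position: [497.3, 95.4, 118.3]
ee_rot: [0.751, -0.661, -0.001, 0.004]
contact_force: [8.5, -1.3, -11.8]
gripper_width: 8.0
grasp_force: 58.1
```

```bash
python3 s.py; python3 -c "
import numpy as np
for a,b in((.675,.705),(.705,.735),(.735,.755)):print(b,205*(np.sin(b)-np.sin(a))/250,205*(np.cos(a)-np.cos(b))/250)"
```

```text
15.8833 [497.3  95.4 118.3] j [ 0.511  0.261 -0.384  0.001 -0.934 -0.385] F [  8.5  -1.3 -11.8] M [-0.2  -2.26 -0.04] w 7.954617020520477
grip [497.7  95.7 178.3] theta 0.6928851474652566 R 205.80501763953365 lat -0.5726472493705507 tool tilt -0.007424631107576015 yaw -172.68750314264835
0.705 0.01897194050248398 0.015658227483715755
0.735 0.018493727403883168 0.016220254654981524
0.755 0.012055240676032024 0.011118552380105451
```

>>> {"op": "servo_tool", "data": {"motion": [{"travel": [0, 0.019, 0.0157], "rot": [0, 0, 0], "hand": 0}, {"travel": [0, 0.0185, 0.0162], "rot": [0, 0, 0], "hand": 0}, {"travel": [0, 0, 0], "rot": [0, 0, 0], "hand": 0}]}}

```text
clock: 16.13
position: [490.1, 94.6, 111.8]
ee_rot: [0.751, -0.66, 0.001, 0.002]
contact_force: [11.0, -3.0, -10.3]
gripper_width: 8.1
grasp_force: 58.5
```

>>> {"op": "servo_tool", "data": {"motion": [{"travel": [0, 0.012, 0.011], "rot": [0, 0, 0], "hand": 0}, {"travel": [0, 0, 0], "rot": [0, 0, 0], "hand": 0}]}}

```text
clock: 16.3
position: [489.9, 94.6, 111.2]
ee_rot: [0.752, -0.66, 0.003, -0.0]
contact_force: [13.0, -4.9, -4.9]
gripper_width: 7.6
grasp_force: 59.1
```

>>> {"op": "servo_tool", "data": {"motion": [{"travel": [0, 0.012, 0.01], "rot": [0, 0, 0], "hand": 0}, {"travel": [0, 0, 0], "rot": [0, 0, 0], "hand": 0}]}}

```text
clock: 16.47
position: [489.8, 94.7, 110.7]
ee_rot: [0.752, -0.659, 0.005, -0.003]
contact_force: [16.0, -6.7, -1.1]
gripper_width: 8.2
grasp_force: 59.6
```

```bash
python3 s.py; python3 bar.py
```

```text
16.4667 [489.8  94.7 110.7] j [ 0.522  0.249 -0.428  0.01  -0.886 -0.397] F [16.  -6.7 -1.1] M [-1.73 -4.66 -0.13] w 8.246311099573678
grip [489.1  94.8 170.7] theta 0.7488790553022004 R 205.7832578710301 lat -0.42087853383608526 tool tilt 0.010497937824210461 yaw -172.4838765496526
wrist 4970 [-139.5   -9.7  175.5] theta~ 0.7474780712467475
 brass? 2368 [ -66.7 -102.4  100. ] [ 27.51013514 125.22001689]
scene 81 [-139.    10.2  176.7] theta~ 0.741584790669807
 brass? 3 [  22.2 -100.5  184.3] [192.         254.33333333]
side 92 [-143.8  -13.9  174. ] theta~ 0.7678528159235277
 brass? 58 [  34.7 -111.   122. ] [201.22413793 283.74137931]
```

>>> {"op": "servo_tool", "data": {"motion": [{"travel": [0, 0.02, 0.012], "rot": [0, 0, 0], "hand": 0}, {"travel": [0, 0, 0], "rot": [0, 0, 0], "hand": 0}, {"travel": [0, -0.02, -0.02], "rot": [0, 0, 0], "hand": 0}, {"travel": [0, -0.02, -0.02], "rot": [0, 0, 0], "hand": 0}, {"travel": [0, 0, 0], "rot": [0, 0, 0], "hand": 0}]}}

```text
clock: 17.03
position: [492.3, 95.0, 113.6]
ee_rot: [0.751, -0.66, 0.002, -0.0]
contact_force: [19.4, -3.8, -16.9]
gripper_width: 7.9
grasp_force: 58.8
```

```bash
python3 s.py
```

```text
17.0333 [492.3  95.  113.6] j [ 0.518  0.253 -0.411  0.005 -0.905 -0.393] F [ 19.4  -3.8 -16.9] M [-0.97 -5.27 -0.12] w 7.9472118135107666
grip [492.1  95.2 173.6] theta 0.7286764098747724 R 205.9336566256922 lat -0.43209572710405836 tool tilt 0.0029896736746407573 yaw -172.6696060133083
```

>>> {"op": "servo_tool", "data": {"motion": [{"travel": [0, -0.002, 0.025], "rot": [0, 0, 0], "hand": 0}, {"travel": [0, -0.002, 0.025], "rot": [0, 0, 0], "hand": 0}, {"travel": [0, 0, 0], "rot": [0, 0, 0], "hand": 0}, {"travel": [0, 0, 0], "rot": [0, 0, 0], "hand": 0}]}}

```text
clock: 17.37
position: [488.4, 94.0, 109.1]
ee_rot: [0.752, -0.659, 0.001, 0.003]
contact_force: [-14.3, -0.6, 40.0]
gripper_width: 8.1
grasp_force: 65.3
```

```bash
python3 s.py
```

```text
17.3667 [488.4  94.  109.1] j [ 0.52   0.256 -0.421  0.005 -0.9   -0.392] F [-14.3  -0.6  40. ] M [-0.09  4.12 -0.19] w 8.103632677598492
grip [488.6  94.4 169.1] theta 0.7564682167820219 R 204.97003082506754 lat -0.7557547759834389 tool tilt -0.0036527096252000684 yaw -172.49353331418106
```

>>> {"op": "servo_tool", "data": {"motion": [{"travel": [0, 0.016, -0.018], "rot": [0, 0, 0], "hand": 0}, {"travel": [0, 0, 0], "rot": [0, 0, 0], "hand": 0}, {"travel": [0, 0, 0], "rot": [0, 0, 0], "hand": 0}]}}

```text
clock: 17.62
position: [489.7, 94.5, 110.3]
ee_rot: [0.752, -0.659, 0.004, -0.001]
contact_force: [10.7, -3.9, 8.9]
gripper_width: 8.0
grasp_force: 62.5
```

```bash
python3 s.py
```

```text
17.6167 [489.7  94.5 110.3] j [ 0.521  0.251 -0.425  0.008 -0.89  -0.396] F [10.7 -3.9  8.9] M [-1.22 -2.54 -0.13] w 8.025994632835207
grip [489.2  94.7 170.3] theta 0.7500067181916514 R 205.3575107648044 lat -0.5562219842059812 tool tilt 0.0065592870837235685 yaw -172.5217836921313
```

Clean now: 14 N purely tangential against the stop at θ=0.75. I'll release with a small opening and rise.

>>> {"op": "servo_tool", "data": {"motion": [{"travel": [0, 0, 0], "rot": [0, 0, 0], "hand": 0.2}, {"travel": [0, 0, 0], "rot": [0, 0, 0], "hand": 0.2}, {"travel": [0, 0, 0], "rot": [0, 0, 0], "hand": 0.2}]}}

```text
clock: 17.87
position: [486.1, 94.4, 107.8]
ee_rot: [0.751, -0.66, 0.001, 0.002]
contact_force: [6.2, -0.7, 3.6]
gripper_width: 17.5
grasp_force: 2.9
```

```bash
python3 s.py; python3 bar.py | grep theta
```

```text
17.8667 [486.1  94.4 107.8] j [ 0.522  0.253 -0.429  0.004 -0.892 -0.395] F [ 6.2 -0.7  3.6] M [-0.23 -1.63 -0.03] w 17.48571187532251
grip [486.2  94.6 167.8] theta 0.7689365382266675 R 205.65981854726112 lat -0.22499814473566135 tool tilt -0.0013284725321014385 yaw -172.5819694895114
wrist 5287 [-138.8   -9.2  176. ] theta~ 0.7435086160884194
scene 92 [-138.2    9.9  177.3] theta~ 0.7371827511958866
side 99 [-143.6  -13.5  174.4] theta~ 0.7654591865405669
```

>>> {"op": "servo_tool", "data": {"motion": [{"travel": [0, -0.012, 0], "rot": [0, 0, 0], "hand": 0.22}, {"travel": [0, 0, 0], "rot": [0, 0, 0], "hand": 0.22}]}}

```text
clock: 18.18
position: [485.1, 93.6, 105.3]
ee_rot: [0.751, -0.66, -0.002, 0.006]
contact_force: [1.8, 0.8, 0.4]
gripper_width: 19.1
grasp_force: 0.7
```

>>> {"op": "servo_tool", "data": {"motion": [{"travel": [0, 0, -0.03], "rot": [0, 0, 0], "hand": 0.22}, {"travel": [0, 0, -0.06], "rot": [0, 0, 0], "hand": 0.22}, {"travel": [0, 0, -0.12], "rot": [0, 0, 0], "hand": 0.22}, {"travel": [0, 0, -0.15], "rot": [0, 0, 0], "hand": 0.22}, {"travel": [0, 0, -0.15], "rot": [0, 0, 0], "hand": 0.22}, {"travel": [0, 0, -0.15], "rot": [0, 0, 0], "hand": 0.22}, {"travel": [0, 0, 0], "rot": [0, 0, 0], "hand": 0.22}]}}

```text
clock: 18.77
position: [489.9, 95.3, 278.7]
ee_rot: [0.751, -0.66, 0.002, -0.0]
contact_force: [0.7, -1.0, -0.3]
gripper_width: 18.6
grasp_force: 0.0
```

```bash
python3 s.py; python3 bar.py; python3 - <<'E'
import numpy as np,cv2
a=np.load("wrist1.npz")["im"];b=np.load("side1.npz")["im"]
cv2.imwrite("pics/p2.png",np.hstack([cv2.resize(a,(400,300)),cv2.resize(b[160:280,215:375],(400,300))])[:,:,::-1])
E
```

```text
18.7667 [489.9  95.3 278.7] j [ 0.521  0.114 -0.148  0.004 -1.307 -0.392] F [ 0.7 -1.  -0.3] M [ 0.04 -0.15 -0.03] w 18.613943407528474
grip [489.7  95.4 338.7] theta 0.41241701952657445 R 347.84504693938936 lat 0.0987855362614077 tool tilt 0.003220245704141572 yaw -172.59667880318966
wrist 1134 [-138.1   -2.5  176.2] theta~ 0.7402474289936571
 brass? 1313 [ -50.4 -104.7  106.8] [ 55.23762376 159.25971059]
scene 80 [-138.     0.4  177. ] theta~ 0.737243456805792
 brass? 4 [ -86.3 -105.   127.2] [219. 294.]
side 102 [-142.6    1.9  174.5] theta~ 0.7619663537385426
 brass? 85 [  31.1 -112.4  119.6] [204.71764706 281.47058824]
```

View pics/p2.png

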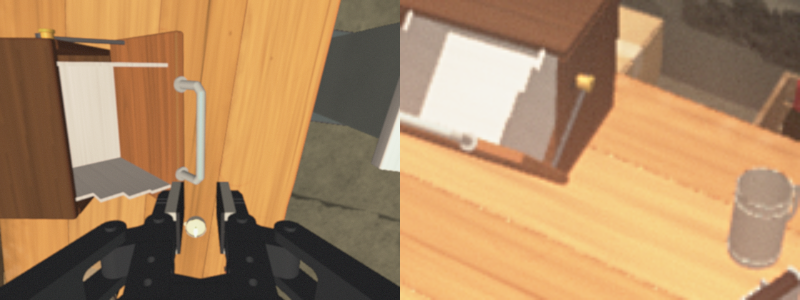

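The front is at its stop: every camera agrees to within 0.005 rad of the pressed position, and the stay arm reaches the brass pin (right crop at (585,82)). Next, the scoop.

```bash
python3 - <<'E'
from h import *
from bench import sensors
delta(sensors.read_state(),[522.6,-249.5,180],toolframe(249.8))
E
```

```text
travel frac (current axes) [1.3819 0.0245 0.3663]  rot frac [ 0.0021  0.0004 -0.1735] travel in target axes [0.6139 1.2402 0.3599]
```

>>> {"op": "servo_tool", "data": {"motion": [{"travel": [0.138, 0.0025, 0], "rot": [0, 0, 0], "hand": 0.5}, {"travel": [0.138, 0.0025, 0], "rot": [0, 0, 0], "hand": 0.5}, {"travel": [0.138, 0.0025, 0], "rot": [0, 0, 0], "hand": 0.5}, {"travel": [0.138, 0.0025, 0], "rot": [0, 0, 0], "hand": 0.5}, {"travel": [0.138, 0.0025, 0], "rot": [0, 0, 0], "hand": 0.5}, {"travel": [0.138, 0.0025, 0], "rot": [0, 0, 0], "hand": 0.5}, {"travel": [0.138, 0.0025, 0], "rot": [0, 0, 0], "hand": 0.5}, {"travel": [0.138, 0.0025, 0], "rot": [0, 0, 0], "hand": 0.5}, {"travel": [0.138, 0.0025, 0], "rot": [0, 0, 0], "hand": 0.5}, {"travel": [0.138, 0.0025, 0], "rot": [0, 0, 0], "hand": 0.5}]}}

```text
clock: 19.75
position: [523.2, -249.5, 269.7]
ee_rot: [0.751, -0.66, -0.004, 0.007]
contact_force: [1.7, -0.2, 0.5]
gripper_width: 42.7
grasp_force: 0.0
```

>>> {"op": "servo_tool", "data": {"motion": [{"travel": [0, 0, 0.04], "rot": [0, 0, -0.0193], "hand": 0.5}, {"travel": [0, 0, 0.04], "rot": [0, 0, -0.0193], "hand": 0.5}, {"travel": [0, 0, 0.04], "rot": [0, 0, -0.0193], "hand": 0.5}, {"travel": [0, 0, 0.04], "rot": [0, 0, -0.0193], "hand": 0.5}, {"travel": [0, 0, 0.04], "rot": [0, 0, -0.0193], "hand": 0.5}, {"travel": [0, 0, 0.04], "rot": [0, 0, -0.0193], "hand": 0.5}, {"travel": [0, 0, 0.04], "rot": [0, 0, -0.0193], "hand": 0.5}, {"travel": [0, 0, 0.04], "rot": [0, 0, -0.0193], "hand": 0.5}, {"travel": [0, 0, 0.04], "rot": [0, 0, -0.0193], "hand": 0.5}, {"travel": [0, 0, 0], "rot": [0, 0, 0], "hand": 0.5}]}}

```text
clock: 20.58
position: [520.8, -247.8, 177.6]
ee_rot: [0.985, -0.174, -0.009, 0.003]
contact_force: [-0.5, 0.7, -0.7]
gripper_width: 43.2
grasp_force: 0.0
```

```bash
python3 s.py; python3 - <<'E'
from h import *
from bench import sensors,get_image
st=sensors.read_state();im,d=get_image("wrist");P=cloud(cam("wrist",st),d);I=im.astype(int)
m=(P[...,2]>70)&(P[...,2]<95)&(I.max(2)<90)&(abs(P[...,0]-540)<90)&(abs(P[...,1]+255)<70)
S=P[m];rc=cv2.minAreaRect(S[:,:2].astype(np.float32));print(m.sum(),np.median(S,0),rc,cv2.boxPoints(rc).round(1).tolist())
R=Ro.from_quat(st["ee_rot"]).as_matrix();q=(S-st["position"])@R;print("tool frame",q.min(0),q.max(0),np.median(q,0))
k=np.polyfit(q[:,0],q[:,1],1);print("y=%.4f x + %.2f"%tuple(k))
cv2.imwrite("pics/w4.png",im[:,:,::-1])
E
```

```text
20.5833 [ 520.8 -247.8  177.6] j [-0.16   0.324 -0.129  0.007 -1.135  1.378] F [-0.5  0.7 -0.7] M [0.01 0.   0.  ] w 43.207380634687524
grip [ 521.9 -247.7  237.6] theta 0.6068171846008759 R 264.87006679447546 lat -344.2917329470899 tool tilt -0.019160463994357363 yaw -110.04561563498868
2467 [ 547.16631186 -255.3710305    83.43167732] ((543.8974609375, -254.2952423095703), (15.388555526733398, 92.46678924560547), 70.72447967529297) [[497.70001220703125, -246.3000030517578], [585.0, -276.79998779296875], [590.0999755859375, -262.29998779296875], [502.79998779296875, -231.8000030517578]]
tool frame [-20.68991336 -11.045869    90.84995824] [71.70565522  5.22227114 98.66794615] [29.14425597 -2.53987816 93.68843495]
y=-0.0157 x + -2.32
```

>>> {"op": "servo_tool", "data": {"motion": [{"travel": [0.007, -0.007, 0.1], "rot": [0, 0, 0], "hand": 0.5}, {"travel": [0, 0, 0.12], "rot": [0, 0, 0], "hand": 0.5}, {"travel": [0, 0, 0.12], "rot": [0, 0, 0], "hand": 0.5}, {"travel": [0, 0, 0.1], "rot": [0, 0, 0], "hand": 0.5}, {"travel": [0, 0, 0.08], "rot": [0, 0, 0], "hand": 0.5}, {"travel": [0, 0, 0.06], "rot": [0, 0, 0], "hand": 0.5}, {"travel": [0, 0, 0.04], "rot": [0, 0, 0], "hand": 0.5}, {"travel": [0, 0, 0], "rot": [0, 0, 0], "hand": 0.5}]}}

```text
clock: 21.3
position: [522.9, -248.4, 24.8]
ee_rot: [0.984, -0.176, -0.007, 0.004]
contact_force: [0.2, 0.2, 0.3]
gripper_width: 42.5
grasp_force: 0.0
```

```bash
python3 s.py; python3 - <<'E'
from h import *
from bench import sensors,get_image
st=sensors.read_state();im,d=get_image("scene");P=cloud(cam("scene"),d);I=im.astype(int)
# gripper lowest points near the scoop handle
m=np.zeros(d.shape,bool);m[160:215,315:365]=1;m&=(I.max(2)<130)&(P[...,2]>40)&(P[...,2]<130)&(abs(P[...,0]-522)<45)&(abs(P[...,1]+247)<45)
S=P[m];print(m.sum(),np.percentile(S[:,2],[0,5,20]),S.min(0),S.max(0))
E
```

```text
21.3 [ 522.9 -248.4   24.8] j [-0.159  0.487 -0.31   0.01  -0.787  1.369] F [0.2 0.2 0.3] M [ 0.01  0.04 -0.05] w 42.491560961833514
grip [ 523.8 -248.1   84.8] theta 1.1614790881006039 R 162.69948593918818 lat -344.9387707509836 tool tilt -0.015144645227356954 yaw -110.25628061419152
247 [65.0973045  74.39321632 81.14138613] [ 498.11374126 -291.6824219    65.0973045 ] [ 555.83983761 -202.45483397  129.90811145]
```

>>> {"op": "servo_tool", "data": {"motion": [{"travel": [0, 0, 0.025], "rot": [0, 0, 0], "hand": 0.5}, {"travel": [0, 0, 0], "rot": [0, 0, 0], "hand": 0}, {"travel": [0, 0, 0], "rot": [0, 0, 0], "hand": 0}, {"travel": [0, 0, 0], "rot": [0, 0, 0], "hand": 0}, {"travel": [0, 0, 0], "rot": [0, 0, 0], "hand": 0}, {"travel": [0, 0, 0], "rot": [0, 0, 0], "hand": 0}, {"travel": [0, 0, 0], "rot": [0, 0, 0], "hand": 0}, {"travel": [0, 0, 0], "rot": [0, 0, 0], "hand": 0}]}}

```text
clock: 22.02
position: [525.0, -249.1, 21.6]
ee_rot: [0.985, -0.175, -0.004, 0.004]
contact_force: [-1.3, -1.1, 4.4]
gripper_width: 14.9
grasp_force: 59.0
```

>>> {"op": "servo_tool", "data": {"motion": [{"travel": [0, 0, -0.02], "rot": [0, 0, 0], "hand": 0}, {"travel": [0, 0, -0.06], "rot": [0, 0, 0], "hand": 0}, {"travel": [0, 0, -0.08], "rot": [0, 0, 0], "hand": 0}, {"travel": [0, 0, -0.08], "rot": [0, 0, 0], "hand": 0}, {"travel": [0, 0, -0.08], "rot": [0, 0, 0], "hand": 0}, {"travel": [0, 0, -0.04], "rot": [0, 0, 0], "hand": 0}, {"travel": [0, 0, 0], "rot": [0, 0, 0], "hand": 0}, {"travel": [0, 0, 0], "rot": [0, 0, 0], "hand": 0}]}}

```text
clock: 22.68
position: [525.0, -247.9, 110.2]
ee_rot: [0.985, -0.175, -0.004, 0.003]
contact_force: [0.1, 0.9, -2.3]
gripper_width: 14.9
grasp_force: 58.6
```

```bash
python3 s.py; python3 - <<'E'
from h import *
from bench import sensors,get_image
st=sensors.read_state();im,d=get_image("wrist");si,_=get_image("side");sc,_=get_image("scene")
cv2.imwrite("pics/p3.png",np.hstack([cv2.resize(si[190:340,300:460],(400,375)),cv2.resize(sc[140:260,270:398],(400,375))])[:,:,::-1])
delta(st,[464.3,92,260],toolframe(96.9))
E
```

```text
22.6833 [ 525.  -247.9  110.2] j [-0.158  0.387 -0.219  0.008 -0.974  1.373] F [ 0.1  0.9 -2.3] M [0.01 0.07 0.02] w 14.899262179446385
grip [ 525.6 -247.5  170.2] theta 0.7759859703770695 R 210.39060783360225 lat -344.6523025652081 tool tilt -0.010574023979340343 yaw -110.15627631886598
travel frac (current axes) [-0.701  -1.1875 -0.6039]  rot frac [ 0.002  -0.0014  0.4248] travel in target axes [ 0.0778  1.3787 -0.5993]
```

View pics/p3.png

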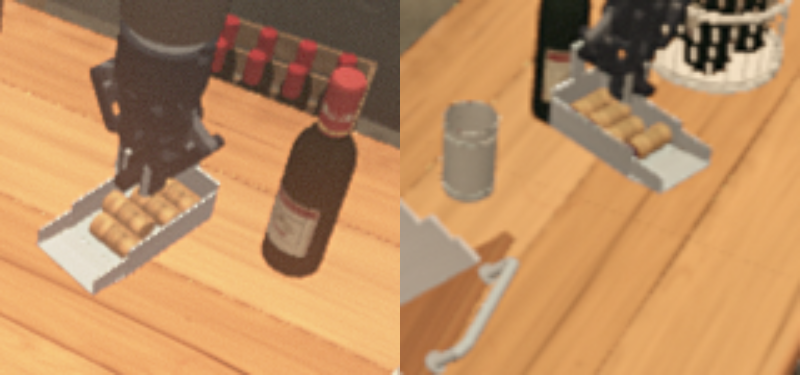

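The side and scene crops show the scoop held level with all four corks in it, clear of bottle and cup. I'll rise while turning 153°, then travel across the scoop's axis.

>>> {"op": "servo_tool", "data": {"motion": [{"travel": [0, 0, -0.03], "rot": [0, 0, 0.005], "hand": 0}, {"travel": [0, 0, -0.03], "rot": [0, 0, 0.012], "hand": 0}, {"travel": [0, 0, -0.03], "rot": [0, 0, 0.0185], "hand": 0}, {"travel": [0, 0, -0.03], "rot": [0, 0, 0.0185], "hand": 0}, {"travel": [0, 0, -0.03], "rot": [0, 0, 0.0185], "hand": 0}, {"travel": [0, 0, -0.03], "rot": [0, 0, 0.0185], "hand": 0}, {"travel": [0, 0, -0.03], "rot": [0, 0, 0.0185], "hand": 0}, {"travel": [0, 0, -0.03], "rot": [0, 0, 0.0185], "hand": 0}, {"travel": [0, 0, -0.03], "rot": [0, 0, 0.0185], "hand": 0}, {"travel": [0, 0, -0.03], "rot": [0, 0, 0.0185], "hand": 0}]}}

```text
clock: 23.67
position: [525.5, -247.6, 184.5]
ee_rot: [0.767, -0.642, -0.003, 0.006]
contact_force: [-0.3, -0.1, -3.1]
gripper_width: 14.4
grasp_force: 58.6
```

>>> {"op": "servo_tool", "data": {"motion": [{"travel": [0, 0, -0.03], "rot": [0, 0, 0.0185], "hand": 0}, {"travel": [0, 0, -0.03], "rot": [0, 0, 0.0185], "hand": 0}, {"travel": [0, 0, -0.03], "rot": [0, 0, 0.0185], "hand": 0}, {"travel": [0, 0, -0.03], "rot": [0, 0, 0.0185], "hand": 0}, {"travel": [0, 0, -0.03], "rot": [0, 0, 0.0185], "hand": 0}, {"travel": [0, 0, -0.03], "rot": [0, 0, 0.0185], "hand": 0}, {"travel": [0, 0, -0.03], "rot": [0, 0, 0.0185], "hand": 0}, {"travel": [0, 0, -0.03], "rot": [0, 0, 0.0185], "hand": 0}, {"travel": [0, 0, -0.03], "rot": [0, 0, 0.0185], "hand": 0}, {"travel": [0, 0, -0.03], "rot": [0, 0, 0.0185], "hand": 0}]}}

```text
clock: 24.5
position: [526.4, -247.1, 259.4]
ee_rot: [-0.288, 0.957, -0.001, -0.007]
contact_force: [0.0, 0.0, -2.5]
gripper_width: 14.9
grasp_force: 58.6
```

>>> {"op": "servo_tool", "data": {"motion": [{"travel": [0, 0, 0], "rot": [0, 0, 0.0185], "hand": 0}, {"travel": [0, 0, 0], "rot": [0, 0, 0.0185], "hand": 0}, {"travel": [0, 0, 0], "rot": [0, 0, 0.0185], "hand": 0}, {"travel": [0, 0, 0], "rot": [0, 0, 0.012], "hand": 0}, {"travel": [0, 0, 0], "rot": [0, 0, 0.007], "hand": 0}, {"travel": [0, 0, 0], "rot": [0, 0, 0], "hand": 0}]}}

```text
clock: 25.0
position: [526.5, -247.1, 259.2]
ee_rot: [-0.061, 0.998, -0.002, -0.006]
contact_force: [0.8, 0.2, -3.0]
gripper_width: 14.9
grasp_force: 58.6
```

```bash
python3 s.py; python3 - <<'E'
from h import *
from bench import sensors
delta(sensors.read_state(),[464.3,92,260],toolframe(96.9))
E
```

```text
25.0 [ 526.5 -247.1  259.2] j [-0.156  0.278  0.011  0.007 -1.315 -1.294] F [ 0.8  0.2 -3. ] M [ 0.05 -0.1   0.01] w 14.863806468525715
grip [ 527.2 -246.8  319.1] theta 0.4532140803899117 R 332.73648164313573 lat -344.15042147226245 tool tilt -0.012674896876438774 yaw 97.00305502559985
travel frac (current axes) [ 0.0815  1.3767 -0.0074]  rot frac [-0.0006 -0.002   0.0003] travel in target axes [ 0.0839  1.3766 -0.0034]
```

>>> {"op": "servo_tool", "data": {"motion": [{"travel": [0, 0.04, 0], "rot": [0, -0.002, 0], "hand": 0}, {"travel": [0.01, 0.08, 0], "rot": [0, 0, 0], "hand": 0}, {"travel": [0.01, 0.1, 0], "rot": [0, 0, 0], "hand": 0}, {"travel": [0.01, 0.1, 0], "rot": [0, 0, 0], "hand": 0}, {"travel": [0.01, 0.1, 0], "rot": [0, 0, 0], "hand": 0}, {"travel": [0.01, 0.1, 0], "rot": [0, 0, 0], "hand": 0}, {"travel": [0.01, 0.1, 0], "rot": [0, 0, 0], "hand": 0}, {"travel": [0.01, 0.1, 0], "rot": [0, 0, 0], "hand": 0}, {"travel": [0.01, 0.1, 0], "rot": [0, 0, 0], "hand": 0}, {"travel": [0.01, 0.1, 0], "rot": [0, 0, 0], "hand": 0}]}}

```text
clock: 25.83
position: [475.3, -20.4, 259.2]
ee_rot: [-0.062, 0.998, -0.002, 0.001]
contact_force: [0.5, 0.4, -3.2]
gripper_width: 14.8
grasp_force: 58.6
```

>>> {"op": "servo_tool", "data": {"motion": [{"travel": [0, 0.1, 0], "rot": [0, 0, 0], "hand": 0}, {"travel": [0, 0.1, 0], "rot": [0, 0, 0], "hand": 0}, {"travel": [0, 0.1, 0], "rot": [0, 0, 0], "hand": 0}, {"travel": [0, 0.08, 0], "rot": [0, 0, 0], "hand": 0}, {"travel": [0, 0.05, 0], "rot": [0, 0, 0], "hand": 0}, {"travel": [0, 0.027, 0], "rot": [0, 0, 0], "hand": 0}, {"travel": [0, 0, 0], "rot": [0, 0, 0], "hand": 0}, {"travel": [0, 0, 0], "rot": [0, 0, 0], "hand": 0}]}}

```text
clock: 26.5
position: [461.9, 91.4, 258.9]
ee_rot: [-0.062, 0.998, -0.003, 0.001]
contact_force: [0.1, -0.3, -2.4]
gripper_width: 15.0
grasp_force: 58.7
```

```bash
python3 s.py; python3 - <<'E'
from h import *
from bench import sensors,get_image
st=sensors.read_state()
delta(st,[461.8,91.7,210],toolframe(96.9))
a,d=get_image("scene");P=cloud(cam("scene"),d);e=np.array([.992,.127]);n=np.array([-.127,.992])
q=np.stack([(P[...,:2]-[628,113])@e,(P[...,:2]-[628,113])@n,P[...,2]],-1);I=a.astype(int)
m=(I.max(2)-I.min(2)<40)&(I.min(2)>90)&(q[...,2]>225)&(q[...,2]<300)&(q[...,0]>-250)&(q[...,0]<-20)&(abs(q[...,1])<60);S=q[m];print("tray",m.sum(),S.min(0).round(),S.max(0).round(),np.percentile(S,[2,98],axis=0).round())
c=(I[...,0]-I[...,2]>50)&(q[...,2]>225)&(q[...,2]<300)&(q[...,0]>-260)&(q[...,0]<0)&(abs(q[...,1])<60);S=q[c];print("cork",c.sum(),S.min(0).round(),S.max(0).round())
b,_=get_image("side");cv2.imwrite("pics/p4.png",np.hstack([cv2.resize(a[130:280,200:360],(400,375)),cv2.resize(b[130:280,180:340],(400,375))])[:,:,::-1])
E
python3 bar.py|grep theta
```

```text
26.5 [461.9  91.4 258.9] j [ 0.546  0.073 -0.244  0.006 -1.254 -1.994] F [ 0.1 -0.3 -2.4] M [-0.02 -0.08  0.  ] w 14.964629291346665
grip [461.8  91.7 318.9] theta 0.5110562059221001 R 342.63193976267655 lat 0.00925453137670838 tool tilt 0.001975386234439813 yaw 97.11194421059413
travel frac (current axes) [0.0008 0.0021 0.1954]  rot frac [-0.0008  0.0003  0.0006] travel in target axes [0.0005 0.0011 0.1954]
tray 1310 [-235.  -39.  237.] [-80.  38. 299.] [[-232.  -36.  240.]
 [ -84.   36.  285.]]
cork 494 [-231.  -37.  237.] [-80.  35. 285.]
wrist 0 [0. 0. 0.] theta~ -3.141592653589793
scene 67 [-138.3    5.2  176.9] theta~ 0.7386304566009668
side 57 [-142.6  -17.8  174.4] theta~ 0.7619107526653888
```

>>> {"op": "servo_tool", "data": {"motion": [{"travel": [0, 0, 0.05], "rot": [0, 0, 0], "hand": 0}, {"travel": [0, 0, 0.08], "rot": [0, 0, 0], "hand": 0}, {"travel": [0, 0, 0.06], "rot": [0, 0, 0], "hand": 0}, {"travel": [-0.0054, 0, -0.0302], "rot": [0, 0.0139, 0], "hand": 0}, {"travel": [-0.0054, 0, -0.0302], "rot": [0, 0.0139, 0], "hand": 0}, {"travel": [-0.0054, 0, -0.0302], "rot": [0, 0.0139, 0], "hand": 0}, {"travel": [-0.01, 0, 0.04], "rot": [0, 0, 0], "hand": 0}, {"travel": [-0.01, 0, 0.04], "rot": [0, 0, 0], "hand": 0}]}}

```text
clock: 27.42
position: [469.8, 92.1, 212.1]
ee_rot: [-0.06, 0.99, -0.01, -0.128]
contact_force: [0.1, -0.4, -4.1]
gripper_width: 15.1
grasp_force: 58.9
```

```bash
python3 s.py; python3 - <<'E'
from h import *
from bench import sensors
st=sensors.read_state();R=Ro.from_quat(st["ee_rot"]).as_matrix()
l=st["position"]+R@[-87,0,11.6];print("lip bin",(l[:2]-[628,113])@[.992,.127],(l[:2]-[628,113])@[-.127,.992],l[2])
E
```

```text
27.4167 [469.8  92.1 212.1] j [ 0.471  0.276 -0.103 -0.084 -1.437 -1.9  ] F [ 0.1 -0.4 -4.1] M [ 0.11 -0.74 -0.01] w 15.089618152565986
grip [485.   94.2 270.1] theta 0.523217236345091 R 288.74515047844574 lat -0.48463985136766347 tool tilt -0.25783584081124294 yaw 96.95382166160977
lip bin -78.4031191981405 -1.2721115186483316 178.7024169786433
```

Exactly as planned: lip at (−78, −1, 179). I'll tip on to about 55°.

>>> {"op": "servo_tool", "data": {"motion": [{"travel": [-0.0054, 0, -0.0302], "rot": [0, 0.0139, 0], "hand": 0}, {"travel": [-0.0054, 0, -0.0302], "rot": [0, 0.0139, 0], "hand": 0}, {"travel": [-0.0054, 0, -0.0302], "rot": [0, 0.0139, 0], "hand": 0}, {"travel": [-0.0054, 0, -0.0302], "rot": [0, 0.0139, 0], "hand": 0}, {"travel": [-0.0054, 0, -0.0302], "rot": [0, 0.0139, 0], "hand": 0}, {"travel": [-0.0054, 0, -0.0302], "rot": [0, 0.0139, 0], "hand": 0}, {"travel": [-0.0054, 0, -0.0302], "rot": [0, 0.0139, 0], "hand": 0}, {"travel": [-0.0054, 0, -0.0302], "rot": [0, 0.0139, 0], "hand": 0}, {"travel": [0, 0, 0], "rot": [0, 0, 0], "hand": 0}, {"travel": [0, 0, 0], "rot": [0, 0, 0], "hand": 0}]}}

```text
clock: 28.25
position: [508.4, 97.2, 254.3]
ee_rot: [-0.053, 0.885, -0.031, -0.461]
contact_force: [-0.3, -0.9, -1.4]
gripper_width: 15.1
grasp_force: 59.1
```

```bash
python3 s.py; cat > corks.py <<'E'
from h import *
from bench import sensors,get_image
st=sensors.read_state();R=Ro.from_quat(st["ee_rot"]).as_matrix()
l=st["position"]+R@[-87,0,11.6];print("lip bin",(l[:2]-[628,113])@[.992,.127],(l[:2]-[628,113])@[-.127,.992],l[2])
for nm in("scene","side"):
    a,d=get_image(nm);P=cloud(cam(nm),d);I=a.astype(int)
    hsv=cv2.cvtColor(a,cv2.COLOR_RGB2HSV)
    q=(P-st["position"])@R  # tool frame; tray floor at z~+20, x -87..64, |y|<35
    t=(abs(q[...,1])<36)&(q[...,0]>-90)&(q[...,0]<66)&(q[...,2]>-20)&(q[...,2]<24)
    c=t&(hsv[...,1]>70)&(I[...,0]-I[...,2]>45);print(nm,"in tray px",t.sum(),"cork coloured",c.sum(),q[c].mean(0).round() if c.sum() else "")
    np.savez(nm+"2.npz",im=a,d=d)
E
python3 corks.py
```

```text
28.25 [508.4  97.2 254.3] j [ 0.364  0.727  0.493 -0.255 -2.268 -1.882] F [-0.3 -0.9 -1.4] M [ 0.27 -2.19 -0.02] w 15.12097366717318
grip [557.2 103.4 288.6] theta 0.25983637460208825 R 277.94422083020373 lat -0.5507061777884239 tool tilt -0.9614147292116398 yaw 96.98118157820475
lip bin -80.31451478782364 -1.1605700904562337 176.2936078509428
scene in tray px 859 cork coloured 12 [-33. -17.  -5.]
side in tray px 413 cork coloured 9 [22. 31. 22.]
```

>>> {"op": "servo_tool", "data": {"motion": [{"travel": [0.03, 0, 0], "rot": [0, 0, 0], "hand": 0}, {"travel": [-0.03, 0, 0], "rot": [0, 0, 0], "hand": 0}, {"travel": [0.03, 0, 0], "rot": [0, 0, 0], "hand": 0}, {"travel": [-0.03, 0, 0], "rot": [0, 0, 0], "hand": 0}, {"travel": [0, 0, 0], "rot": [0, 0, 0], "hand": 0}, {"travel": [0, 0, 0], "rot": [0, 0, 0], "hand": 0}]}}

```text
clock: 28.85
position: [508.2, 97.3, 257.1]
ee_rot: [-0.053, 0.886, -0.03, -0.46]
contact_force: [0.1, -0.1, -1.9]
gripper_width: 15.0
grasp_force: 59.1
```

```bash
python3 corks.py; python3 bar.py|grep theta; python3 - <<'E'
import numpy as np,cv2
a=np.load("scene2.npz")["im"];b=np.load("side2.npz")["im"];w=np.load("wrist1.npz")["im"]
f=cv2.INTER_CUBIC
cv2.imwrite("pics/p5.png",np.vstack([np.hstack([cv2.resize(a[120:270,190:390],(400,300),interpolation=f),cv2.resize(b[130:280,190:390],(400,300),interpolation=f)]),np.hstack([cv2.resize(a,(400,300)),cv2.resize(w,(400,300))])])[:,:,::-1])
E
```

```text
lip bin -80.31412282209965 -0.9400773043263702 179.22037920453025
scene in tray px 871 cork coloured 11 [-33. -15.  -4.]
side in tray px 619 cork coloured 10 [31. 31. 23.]
wrist 0 [0. 0. 0.] theta~ -3.141592653589793
scene 90 [-137.6    1.3  177.6] theta~ 0.7338946283182965
side 147 [-142.4   -2.3  174.8] theta~ 0.7600394351120063
```

View pics/p5.png

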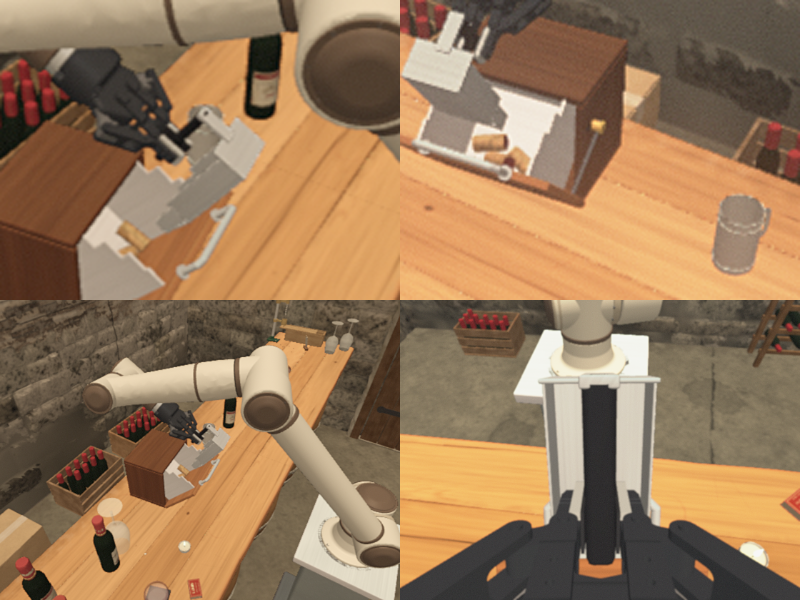

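The crops show corks in the bucket: at least three in the side crop near (490,143), (510,155) and (520,160), and one in the scene crop at (132,237). The tray looks empty in the wrist view. I'll lift, level the scoop, and count the corks in the bucket from colour and depth.

>>> {"op": "servo_tool", "data": {"motion": [{"travel": [0.05, 0, -0.034], "rot": [0, 0, 0], "hand": 0}, {"travel": [0.1, 0, -0.07], "rot": [0, 0, 0], "hand": 0}, {"travel": [0.1, 0, -0.07], "rot": [0, 0, 0], "hand": 0}, {"travel": [0, 0, 0], "rot": [0, -0.014, 0], "hand": 0}, {"travel": [0, 0, 0], "rot": [0, -0.014, 0], "hand": 0}, {"travel": [0, 0, 0], "rot": [0, -0.014, 0], "hand": 0}, {"travel": [0, 0, 0], "rot": [0, -0.014, 0], "hand": 0}, {"travel": [0, 0, 0], "rot": [0, -0.014, 0], "hand": 0}, {"travel": [0, 0, 0], "rot": [0, -0.014, 0], "hand": 0}, {"travel": [0, 0, 0], "rot": [0, -0.014, 0], "hand": 0}]}}

```text
clock: 29.93
position: [507.9, 97.3, 334.1]
ee_rot: [-0.06, 0.984, -0.013, -0.168]
contact_force: [0.2, 0.5, -2.0]
gripper_width: 14.9
grasp_force: 59.0
```

>>> {"op": "servo_tool", "data": {"motion": [{"travel": [0, 0, 0], "rot": [0, -0.014, 0], "hand": 0}, {"travel": [0, 0, 0], "rot": [0, -0.014, 0], "hand": 0}, {"travel": [0, 0, 0], "rot": [0, -0.014, 0], "hand": 0}, {"travel": [0, 0, 0], "rot": [0, -0.014, 0], "hand": 0}, {"travel": [0, 0, 0], "rot": [0, 0, 0], "hand": 0}, {"travel": [0, 0, 0], "rot": [0, 0, 0], "hand": 0}]}}

```text
clock: 30.43
position: [506.1, 96.9, 334.5]
ee_rot: [-0.062, 0.998, -0.002, 0.004]
contact_force: [-0.8, 0.2, -2.5]
gripper_width: 14.9
grasp_force: 59.0
```

```bash
python3 s.py; python3 corks.py; python3 - <<'E'
from h import *
from bench import sensors
st=sensors.read_state();delta(st,[430,-90,150],toolframe(96.9))
e=np.array([.992,.127]);n=np.array([-.127,.992])
for nm in("scene","side"):
    z=np.load(nm+"2.npz");a,d=z["im"],z["d"];P=cloud(cam(nm),d);I=a.astype(int);hsv=cv2.cvtColor(a,cv2.COLOR_RGB2HSV)
    q=np.stack([(P[...,:2]-[628,113])@e,(P[...,:2]-[628,113])@n,P[...,2]],-1)
    th=.745;u=np.array([-np.sin(th),np.cos(th)]);w=np.array([np.cos(th),np.sin(th)])
    r=np.stack([q[...,0],q[...,2]-20],-1);bz=r@u-70;bx=r@w-60
    m=(abs(q[...,1])<72)&(bx>-48)&(bx<54)&(bz>-60)&(bz<90)&(I[...,0]-I[...,2]>50)
    k,l,s,c=cv2.connectedComponentsWithStats(m.astype(np.uint8))
    for i in range(1,k):
        if s[i,4]>8: print(nm,s[i],"bucket x,y,z",np.median(bx[l==i]).round(),np.median(q[...,1][l==i]).round(),np.median(bz[l==i]).round(),"y span",np.ptp(q[...,1][l==i]).round())
    # corks loose anywhere else: on the table near bin
E
```

```text
30.4333 [506.1  96.9 334.5] j [ 0.51   0.121 -0.006  0.008 -1.437 -1.958] F [-0.8  0.2 -2.5] M [ 0.08 -0.08  0.01] w 14.904080534406344
grip [505.5  97.2 394.5] theta 0.31859750576370743 R 394.29381153498906 lat -0.15154048489217228 tool tilt 0.008648054434013897 yaw 97.09455034587134
lip bin -35.882804471151175 -0.8008697912626837 323.6085252498187
scene in tray px 1824 cork coloured 54 [-39.   3.   6.]
side in tray px 882 cork coloured 4 [-26. -31.  21.]
travel frac (current axes) [ 0.4073 -0.7028  0.7348]  rot frac [-0.0008  0.0013  0.0004] travel in target axes [ 0.3995 -0.7074  0.7346]
scene [248 230  17  18 170] bucket x,y,z -27.0 -46.0 -38.0 y span 51.0
side [225 197  30  19 314] bucket x,y,z -31.0 16.0 -39.0 y span 101.0
```

```bash
python3 - <<'E'
from h import *
from bench import sensors
st=sensors.read_state();R=Ro.from_quat(st["ee_rot"]).as_matrix()
for nm in("scene","side"):
    z=np.load(nm+"2.npz");a,d=z["im"],z["d"];P=cloud(cam(nm),d);I=a.astype(int);q=(P-st["position"])@R;hsv=cv2.cvtColor(a,cv2.COLOR_RGB2HSV)
    t=(abs(q[...,1])<40)&(q[...,0]>-90)&(q[...,0]<70)&(q[...,2]>-30)&(q[...,2]<30)
    c=t&(hsv[...,1]>70)&(I[...,0]-I[...,2]>45)
    k,l,s,_=cv2.connectedComponentsWithStats(c.astype(np.uint8))
    for i in range(1,k): 
        Q=q[l==i];print(nm,s[i],"min",Q.min(0).round(),"max",Q.max(0).round(),"rgb",I[l==i].mean(0).round())
z=np.load("scene2.npz");a,d=z["im"],z["d"];P=cloud(cam("scene"),d);q=(P-st["position"])@R
c=np.round(proj(cam("scene"),st["position"]+R@[-39,3,6])).astype(int);print(c)
for v in range(c[1]-14,c[1]+15,3): print(v,[(*a[v,u].tolist(),*np.nan_to_num(q[v,u]).round().astype(int).tolist()) for u in range(c[0]-12,c[0]+13,6)])
E
```

```text
scene [268 163   2   6   7] min [-82. -37.  -9.] max [-81. -31.   6.] rgb [158. 128. 104.]
scene [273 164   1   1   1] min [-69. -33.  -8.] max [-69. -33.  -8.] rgb [160. 135. 113.]
scene [277 165   1   1   1] min [-59. -33.  -9.] max [-59. -33.  -9.] rgb [161. 137. 115.]
scene [281 164   4   3   6] min [-50. -35. -17.] max [-42. -32.  -8.] rgb [182. 146. 113.]
scene [287 165   2   1   2] min [-35. -34. -16.] max [-33. -33. -16.] rgb [168. 142. 117.]
scene [302 168   2   2   2] min [  0. -37. -17.] max [  4. -33. -16.] rgb [187. 160. 132.]
scene [265 170   2   2   2] min [-85. -28.   9.] max [-84. -22.  10.] rgb [190. 152. 115.]
scene [307 170   1   1   1] min [ 13. -35. -16.] max [ 13. -35. -16.] rgb [175. 146. 121.]
scene [262 174   2   2   2] min [-85. -11.   9.] max [-85.  -5.  10.] rgb [194. 154. 117.]
scene [255 179   2   8   9] min [-84.  32.  -8.] max [-80.  37.  13.] rgb [179. 133.  94.]
scene [258 178   3   2   3] min [-85.   7.  -6.] max [-78.  31.  10.] rgb [197. 163. 129.]
scene [329 180   1   1   1] min [ 66. -36.  -4.] max [ 66. -36.  -4.] rgb [146. 117.  93.]
scene [2
[... 3501 characters left out ...]
181, -26, 34, -18), (191, 188, 168, -29, -11, 16), (193, 190, 170, -17, -18, 16)]
185 [(139, 127, 112, -54, 34, 0), (132, 121, 105, -40, 34, -5), (135, 123, 109, -26, 33, -8), (147, 138, 122, -12, 34, -13), (201, 199, 179, -13, -8, 17)]
188 [(136, 125, 111, -54, 34, 9), (135, 123, 108, -39, 36, 2), (134, 124, 110, -26, 34, -1), (135, 125, 109, -10, 36, -8), (136, 124, 108, 2, 31, -8)]
191 [(187, 146, 112, -216, -328, 338), (131, 122, 108, -40, 34, 13), (136, 124, 109, -26, 33, 8), (135, 125, 109, -12, 33, 4), (137, 127, 112, 3, 34, -2)]
194 [(205, 143, 85, -209, -312, 336), (198, 141, 89, -189, -317, 333), (134, 125, 111, -25, 33, 17), (135, 124, 109, -11, 35, 11), (138, 127, 112, 3, 33, 7)]
```

The tray holds no cork-coloured area except edge pixels, and its grey floor is visible, so it is empty. I'll set it down on free worktop at about (500, −130), away from cup, bottle and front.

>>> {"op": "servo_tool", "data": {"motion": [{"travel": [0.013, -0.09, 0], "rot": [0, 0, 0], "hand": 0}, {"travel": [0.013, -0.09, 0], "rot": [0, 0, 0], "hand": 0}, {"travel": [0.013, -0.09, 0], "rot": [0, 0, 0], "hand": 0}, {"travel": [0.013, -0.09, 0], "rot": [0, 0, 0], "hand": 0}, {"travel": [0.013, -0.09, 0], "rot": [0, 0, 0], "hand": 0}, {"travel": [0.013, -0.09, 0], "rot": [0, 0, 0], "hand": 0}, {"travel": [0.013, -0.09, 0], "rot": [0, 0, 0], "hand": 0}, {"travel": [0.013, -0.09, 0], "rot": [0, 0, 0], "hand": 0}, {"travel": [0.013, -0.09, 0], "rot": [0, 0, 0], "hand": 0}, {"travel": [0.013, -0.09, 0], "rot": [0, 0, 0], "hand": 0}]}}

```text
clock: 31.37
position: [504.1, -131.0, 333.5]
ee_rot: [-0.061, 0.998, -0.002, 0.004]
contact_force: [-0.7, 0.1, -2.2]
gripper_width: 14.8
grasp_force: 59.1
```

>>> {"op": "servo_tool", "data": {"motion": [{"travel": [0, 0, 0.12], "rot": [0, 0, 0], "hand": 0}, {"travel": [0, 0, 0.14], "rot": [0, 0, 0], "hand": 0}, {"travel": [0, 0, 0.14], "rot": [0, 0, 0], "hand": 0}, {"travel": [0, 0, 0.14], "rot": [0, 0, 0], "hand": 0}, {"travel": [0, 0, 0.14], "rot": [0, 0, 0], "hand": 0}, {"travel": [0, 0, 0.14], "rot": [0, 0, 0], "hand": 0}, {"travel": [0, 0, 0.14], "rot": [0, 0, 0], "hand": 0}, {"travel": [0, 0, 0.12], "rot": [0, 0, 0], "hand": 0}, {"travel": [0, 0, 0], "rot": [0, 0, 0], "hand": 0}, {"travel": [0, 0, 0], "rot": [0, 0, 0], "hand": 0}]}}

```text
clock: 32.2
position: [505.7, -131.2, 62.7]
ee_rot: [-0.061, 0.998, -0.002, 0.002]
contact_force: [0.7, -0.3, -1.1]
gripper_width: 14.8
grasp_force: 59.1
```

```bash
python3 s.py; python3 - <<'E'
from h import *
from bench import sensors,get_image
st=sensors.read_state();delta(st,[500,-130,22],toolframe(96.9))
e=np.array([.992,.127]);n=np.array([-.127,.992])
for nm in("scene","side"):
    a,d=get_image(nm);P=cloud(cam(nm),d);I=a.astype(int);np.savez(nm+"3.npz",im=a,d=d)
    R=Ro.from_quat(st["ee_rot"]).as_matrix();q=(P-st["position"])@R
    t=(abs(q[...,1])<45)&(q[...,0]>-95)&(q[...,0]<75)&(q[...,2]>-20)&(q[...,2]<60)&(I.max(2)-I.min(2)<35)&(I.min(2)>80)
    print(nm,t.sum(),"tray z",np.percentile(P[t][:,2],[1,50,99]).round())
E
```

```text
32.2 [ 505.7 -131.2   62.7] j [ 0.06   0.349 -0.425  0.007 -0.792 -1.513] F [ 0.7 -0.3 -1.1] M [-0.03 -0.13 -0.03] w 14.752457036964064
grip [ 505.5 -130.9  122.7] theta 0.9779949056456853 R 183.90980002475584 lat -226.42800146756792 tool tilt 0.003885701758691517 yaw 97.04622254741716
travel frac (current axes) [0.0228 0.0084 0.1629]  rot frac [-0.0008  0.0006  0.0004] travel in target axes [0.0222 0.0076 0.163 ]
scene 997 tray z [42. 54. 79.]
side 562 tray z [42. 46. 79.]
```

>>> {"op": "servo_tool", "data": {"motion": [{"travel": [0, 0, 0.06], "rot": [0, 0, 0], "hand": 0}, {"travel": [0, 0, 0.05], "rot": [0, 0, 0], "hand": 0}, {"travel": [0, 0, 0.025], "rot": [0, 0, 0], "hand": 0}, {"travel": [0, 0, 0.012], "rot": [0, 0, 0], "hand": 0}, {"travel": [0, 0, 0], "rot": [0, 0, 0], "hand": 0}, {"travel": [0, 0, 0], "rot": [0, 0, 0], "hand": 0}]}}

```text
clock: 32.8
position: [507.5, -130.9, 28.8]
ee_rot: [-0.062, 0.998, -0.002, 0.006]
contact_force: [-0.1, 0.2, -2.1]
gripper_width: 14.7
grasp_force: 59.0
```

>>> {"op": "servo_tool", "data": {"motion": [{"travel": [0, 0, 0.008], "rot": [0, 0, 0], "hand": 0}, {"travel": [0, 0, 0], "rot": [0, 0, 0], "hand": 0}]}}

```text
clock: 32.97
position: [506.8, -130.9, 26.2]
ee_rot: [-0.062, 0.998, -0.002, 0.005]
contact_force: [-0.2, 0.4, -1.7]
gripper_width: 14.8
grasp_force: 59.1
```

>>> {"op": "servo_tool", "data": {"motion": [{"travel": [0, 0, 0.008], "rot": [0, 0, 0], "hand": 0}, {"travel": [0, 0, 0], "rot": [0, 0, 0], "hand": 0}]}}

```text
clock: 33.13
position: [506.4, -130.9, 23.6]
ee_rot: [-0.061, 0.998, -0.002, 0.005]
contact_force: [-0.3, 0.9, -1.5]
gripper_width: 15.0
grasp_force: 59.1
```

>>> {"op": "servo_tool", "data": {"motion": [{"travel": [0, 0, 0.006], "rot": [0, 0, 0], "hand": 0}, {"travel": [0, 0, 0], "rot": [0, 0, 0], "hand": 0}]}}

```text
clock: 33.3
position: [506.6, -130.9, 22.0]
ee_rot: [-0.062, 0.998, -0.002, 0.005]
contact_force: [-0.2, -0.4, -2.4]
gripper_width: 14.6
grasp_force: 59.2
```

>>> {"op": "servo_tool", "data": {"motion": [{"travel": [0, 0, 0.006], "rot": [0, 0, 0], "hand": 0}, {"travel": [0, 0, 0], "rot": [0, 0, 0], "hand": 0}]}}

```text
clock: 33.47
position: [507.0, -131.3, 21.6]
ee_rot: [-0.062, 0.998, -0.003, 0.005]
contact_force: [-0.8, -0.5, 4.9]
gripper_width: 14.5
grasp_force: 59.9
```

Touched down, so I'll open to half and rise straight up.

>>> {"op": "servo_tool", "data": {"motion": [{"travel": [0, 0, 0], "rot": [0, 0, 0], "hand": 0.5}, {"travel": [0, 0, 0], "rot": [0, 0, 0], "hand": 0.5}, {"travel": [0, 0, 0], "rot": [0, 0, 0], "hand": 0.5}, {"travel": [0, 0, 0], "rot": [0, 0, 0], "hand": 0.5}, {"travel": [0, 0, 0], "rot": [0, 0, 0], "hand": 0.5}, {"travel": [0, 0, -0.03], "rot": [0, 0, 0], "hand": 0.5}, {"travel": [0, 0, -0.06], "rot": [0, 0, 0], "hand": 0.5}, {"travel": [0, 0, -0.12], "rot": [0, 0, 0], "hand": 0.5}, {"travel": [0, 0, -0.14], "rot": [0, 0, 0], "hand": 0.5}, {"travel": [0, 0, -0.14], "rot": [0, 0, 0], "hand": 0.5}]}}

```text
clock: 34.3
position: [504.6, -130.5, 144.7]
ee_rot: [-0.062, 0.998, -0.002, 0.004]
contact_force: [-0.1, 0.5, 0.2]
gripper_width: 42.5
grasp_force: 0.0
```

>>> {"op": "servo_tool", "data": {"motion": [{"travel": [0, 0, -0.14], "rot": [0, 0, 0], "hand": 0.5}, {"travel": [0, 0, -0.14], "rot": [0, 0, 0], "hand": 0.5}, {"travel": [0, 0, -0.14], "rot": [0, 0, 0], "hand": 0.5}, {"travel": [0, 0, -0.14], "rot": [0, 0, 0], "hand": 0.5}, {"travel": [0, 0, -0.14], "rot": [0, 0, 0], "hand": 0.5}, {"travel": [0, 0, 0], "rot": [0, 0, 0], "hand": 0.5}]}}

```text
clock: 34.8
position: [506.5, -130.8, 327.2]
ee_rot: [-0.062, 0.998, -0.004, 0.013]
contact_force: [0.8, 0.5, 1.6]
gripper_width: 42.9
grasp_force: 0.0
```

```bash
python3 s.py; python3 bar.py; python3 - <<'E'
from h import *
e=np.array([.992,.127]);n=np.array([-.127,.992])
z0=np.load("scene0.npz")
for nm in("scene","side"):
    z=np.load(nm+"1.npz");a,d=z["im"],z["d"];P=cloud(cam(nm),d);I=a.astype(int)
    t=(I.max(2)-I.min(2)<40)&(I.min(2)>90)&(abs(P[...,0]-510)<110)&(abs(P[...,1]+130)<60)&(P[...,2]<100)&(P[...,2]>5)
    print(nm,"scoop",t.sum(),P[t].min(0).round(),P[t].max(0).round())
    h=(I.max(2)<90)&(abs(P[...,0]-520)<90)&(abs(P[...,1]+130)<50)&(P[...,2]<100)&(P[...,2]>60);print("handle",h.sum(),np.percentile(P[h],[2,50,98],axis=0).round())
    q=np.stack([(P[...,:2]-[628,113])@e,(P[...,:2]-[628,113])@n,P[...,2]],-1)
    th=.745;u=np.array([-np.sin(th),np.cos(th)]);w=np.array([np.cos(th),np.sin(th)]);r=np.stack([q[...,0],q[...,2]-20],-1);bz=r@u-70;bx=r@w-60
    m=(abs(q[...,1])<72)&(bx>-48)&(bx<54)&(bz>-60)&(bz<90)&(I[...,0]-I[...,2]>50);print("cork px in bucket",m.sum(),"y",np.percentile(q[...,1][m],[1,99]),"bx",np.percentile(bx[m],[1,99]),"bz",np.percentile(bz[m],[1,99]))
    x=(P[...,2]>10)&(P[...,2]<50)&(P[...,0]>330)&(P[...,0]<620)&(P[...,1]>-350)&(P[...,1]<260)&((q[...,0]<-175)|(abs(q[...,1])>116))&~((abs(P[...,0]-510)<110)&(abs(P[...,1]+130)<60));print("stray px",x.sum(),np.median(P[x],0).round() if x.sum() else "")
a=np.load("scene1.npz");P0,P1=[cloud(cam("scene"),k["d"]) for k in(z0,a)]
for nm,b,zr in [("cup",(280,170,305,210),(60,100)),("bottle",(308,112,335,185),(60,250)),("candle",(245,335,272,356),(8,60))]:
    for P in(P0,P1):
        S=P[b[1]:b[3],b[0]:b[2]].reshape(-1,3);S=S[(S[:,2]>zr[0])&(S[:,2]<zr[1])];print(nm,len(S),np.median(S,0).round(1))
E
```

```text
34.8 [ 506.5 -130.8  327.2] j [ 0.063  0.126 -0.018  0.008 -1.401 -1.511] F [0.8 0.5 1.6] M [-0.05 -0.04  0.02] w 42.87140731481473
grip [ 505.  -130.4  387.2] theta 0.39468266896787507 R 397.7453629847402 lat -225.877604826501 tool tilt 0.02475254179925902 yaw 97.08438129153218
wrist 733 [-140.    -6.7  176.3] theta~ 0.7467283788624028
 brass? 223 [ -58.6 -101.8   91.6] [229.95964126 386.21973094]
scene 82 [-137.7   -1.9  177.2] theta~ 0.7354916752429242
 brass? 7 [ -85.8 -104.2  128.1] [214.28571429 287.        ]
side 100 [-142.2    3.2  174.4] theta~ 0.7605228708418359
 brass? 82 [  31.8 -112.6  120.1] [203.2195122  281.90243902]
scene scoop 856 [ 438. -175.    5.] [594. -87.  87.]
handle 133 [[ 447. -140.   75.]
 [ 489. -129.   83.]
 [ 531. -121.   88.]]
cork px in bucket 171 y [-64.17076583 -17.64028172] bx [-45.51619505  -2.31977727] bz [-49.44837903 -25.61752632]
stray px 0 
side scoop 242 [ 435. -175.    5.] [593. -90.  86.]Traceback (most recent call last):
  File "<stdin>", line 8, in <module>
    return _quantile_unchecked(
        a, q, axis, out, overwrite_input, method, keepdims, weights)
    return _ureduce(a,
                    func=_quantile_ureduce_func,
    ...<5 lines>...
                    overwrite_input=overwrite_input,
                    method=method)
    r = func(a, **kwargs)
    result = _quantile(arr,
                       quantiles=q,
    ...<2 lines>...
                       out=out,
                       weights=wgt)
    slices_having_nans = np.isnan(arr[-1, ...])
                                  ~~~^^^^^^^^^
IndexError: index -1 is out of bounds for axis 0 with size 0
```

Front, scoop and table look right. As a last check I'll move the wrist camera over the mouth to count the corks.

>>> {"op": "servo_tool", "data": {"motion": [{"travel": [-0.061, 0.0914, 0], "rot": [0, 0, 0], "hand": 0.5}, {"travel": [-0.061, 0.0914, 0], "rot": [0, 0, 0], "hand": 0.5}, {"travel": [-0.061, 0.0914, 0], "rot": [0, 0, 0], "hand": 0.5}, {"travel": [-0.061, 0.0914, 0], "rot": [0, 0, 0], "hand": 0.5}, {"travel": [-0.061, 0.0914, 0], "rot": [0, 0, 0], "hand": 0.5}, {"travel": [-0.061, 0.0914, 0], "rot": [0, 0, 0], "hand": 0.5}, {"travel": [-0.061, 0.0914, 0], "rot": [0, 0, 0], "hand": 0.5}, {"travel": [-0.061, 0.0914, 0], "rot": [0, 0, 0], "hand": 0.5}, {"travel": [-0.061, 0.0914, 0], "rot": [0, 0, 0], "hand": 0.5}, {"travel": [-0.061, 0.0914, 0], "rot": [0, 0, 0], "hand": 0.5}]}}

```text
clock: 35.78
position: [626.4, 116.8, 316.3]
ee_rot: [-0.062, 0.998, -0.003, 0.003]
contact_force: [0.3, -0.1, 0.1]
gripper_width: 42.8
grasp_force: 0.0
```

>>> {"op": "servo_tool", "data": {"motion": [{"travel": [0, 0, 0], "rot": [0, 0, 0], "hand": 0.5}, {"travel": [0, 0, 0], "rot": [0, 0, 0], "hand": 0.5}, {"travel": [0, 0, 0], "rot": [0, 0, 0], "hand": 0.5}]}}

```text
clock: 36.03
position: [626.1, 115.3, 316.9]
ee_rot: [-0.062, 0.998, -0.003, 0.003]
contact_force: [-0.1, 1.0, 0.7]
gripper_width: 42.9
grasp_force: 0.0
```

```bash
python3 s.py; python3 bar.py|grep theta; python3 - <<'E'
from h import *
from bench import sensors
st=sensors.read_state();e=np.array([.992,.127]);n=np.array([-.127,.992])
z=np.load("wrist1.npz");a,d=z["im"],z["d"];P=cloud(cam("wrist",st),d);I=a.astype(int)
q=np.stack([(P[...,:2]-[628,113])@e,(P[...,:2]-[628,113])@n,P[...,2]],-1)
th=.742;u=np.array([-np.sin(th),np.cos(th)]);w=np.array([np.cos(th),np.sin(th)]);r=np.stack([q[...,0],q[...,2]-20],-1);bz=r@u-70;bx=r@w-60
B=(abs(q[...,1])<74)&(bx>-50)&(bx<54)&(bz>-70)&(bz<90)
m=B&(I[...,0]-I[...,2]>45);print("bucket px",B.sum(),"cork px",m.sum())
mm=cv2.erode(m.astype(np.uint8),np.ones((3,3)))
k,l,s,c=cv2.connectedComponentsWithStats(mm)
for i in range(1,k):
    if s[i,4]>30: o=l==i;print(s[i],"area mm2",(d[o]**2).sum()/372**2,"y",np.percentile(q[...,1][o],[2,98]).round(),"bx",np.percentile(bx[o],[2,98]).round(),"bz",np.percentile(bz[o],[2,98]).round(),cv2.minAreaRect(np.argwhere(o).astype(np.float32)))
a=np.load("scene1.npz");z0=np.load("scene0.npz");P0,P1=[cloud(cam("scene"),k["d"]) for k in(z0,a)]
for nm,b,zr in [("cup",(280,170,305,210),(60,100)),("bottle",(308,112,335,185),(60,250)),("candle",(245,335,272,356),(8,60))]:
    for P in(P0,P1):
        S=P[b[1]:b[3],b[0]:b[2]].reshape(-1,3);S=S[(S[:,2]>zr[0])&(S[:,2]<zr[1])];print(nm,len(S),np.median(S,0).round(1))
E
```

```text
36.0333 [626.1 115.3 316.9] j [ 0.44   0.351  0.254  0.008 -1.47  -1.888] F [-0.1  1.   0.7] M [-0.08  0.02  0.07] w 42.88296556850346
grip [625.7 115.6 376.9] theta 0.005368014395574384 R 356.93386021199694 lat 2.897094015283827 tool tilt 0.0062685813452188245 yaw 97.06098330122163
wrist 1286 [-137.2    1.5  176.1] theta~ 0.7373356248149698
scene 79 [-137.7   -2.2  177.2] theta~ 0.7356485555985542
side 105 [-142.4    2.5  174.6] theta~ 0.760686462406145
bucket px 7340 cork px 3278
[ 222  133  111   51 2642] area mm2 3561.3467 y [-62.  57.] bx [-43.  -4.] bz [-49. -15.] ((157.5399169921875, 277.7980041503906), (109.61307525634766, 48.938865661621094), 87.1375961303711)
cup 291 [ 673.7 -202.2   77.8]
cup 282 [ 675.1 -200.    78.4]
bottle 790 [ 644.9 -351.8  133.1]
bottle 711 [ 647.  -353.5  141.5]
candle 214 [474.2 317.6  12.6]
candle 219 [473.5 318.4  12.4]
```

```bash
python3 -c "
from bench import job_done;print(job_done())"
```

```text
the job is handed in; nothing more can be done
None
```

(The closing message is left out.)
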